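# Lay a course of segments on the indexing table

## Robot

A 7-joint arm with a two-finger parallel gripper is mounted at the origin on the work surface. World frame = base frame: x ahead of the robot, y to its left, z up, the work surface at z = 0. Lengths are in m, angles in degrees, forces in N, time in s.
With the tool pointing down it reaches from about 0.425 to 1.025 m from the base axis. Payload 9.4 kg.
Tool frame: the origin (TCP) lies between the finger pads; the fingertips stand 22 mm ahead of it and the grasp point (between the pads) lies 3 mm ahead of it; z points along the fingers, y is the line along which they close (so a half turn about z gives the same grasp; the last joint's range is limited). The gripper opens to 85 mm and grips with 20 to 120 N. Pads are 22 mm wide; open, the fingers measure 114 mm over their backs; the gripper's body (76 mm by 85 mm) begins 54 mm behind the grasp point. The pads swing forward as they close: fully open they stand 13 mm farther back than shut.
Start: joints at [-72.29, 34.337, -0.143, 91.639, 0.103, 54.024, -4.572], TCP at [0.273, 0.672, 0.253] pointing down, gripper open.
Joint ranges: [-147.43, 147.43], [-19.82, 112.94], [-74.19, 73.91], [6.32, 146.72], [-59.91, 239.91], [6.04, 106.73], [-150.56, 150.56]. Speed limits (degrees/s): [127.2, 127.2, 172.46, 172.46, 180, 180, 180].

## Interface

Orientations are given as a 3x3 rotation matrix whose columns are the frame's x, y, z axes.
In Python, from workcell import bot gives the robot as it stands. The module is installed in compiled form; this text tells all that it offers.
- The arm moves only by the tool jog_arm, never from a script. Its argument "steps" is a list of rows, each a list of 7 numbers: the finger opening in mm, from 0 to 85.4, then the shift along the tool's x, y, z in mm, then the turn, a rotation vector about the tool's x, y, z in rad. A call has 1 to 8 rows; each row shifts and turns the commanded pose from where the row before left it, along the tool's axes as they then stand; what a row does not reach is not made up. A row lasts 1/8 s, in which the tool goes at most 62.5 mm and 10.7 degrees, less where a joint would pass 70% of its speed; a pose out of reach is approached as far as the arm can. A call is refused whole if a number of a shift passes 62.5 or a number of a turn 0.188, either way. A call with a gripper value outside its range is refused whole. The fingers move at their own pace and stop on an object; "newtons" is the grip in N (left out, the last holds). Time passes only in rows, so rows that do not move let the fingers close. It gives the time, the measured TCP pose, the force, the opening and the grip force at its end, in the units of the state.
- bot.state(): the state, without advancing time (a new reading comes with each control period).
- bot.camera(name): name is "side" or "top"; returns a dict with "img" (420x560x3 uint8, red, green, blue), "depth" (420x560 float32, m along the optical axis (not along the pixel's ray), 0 where there is no reading), "fov_y" (degrees; the focal length in pixels is half the picture's height over the tangent of half this angle, whatever the lens; pixels are square), "cx", "cy" (the principal point, pixels), "eye" and "rotation" of the camera in the world. Camera axes: x right, y up, looking along -z (the intrinsics and any distortion apply to the point x, -y, -z); pixel columns grow to the right and rows downward; lengths in m; the calibration is good to about 2 mm. A picture is of the moment at which its call begins.
- bot.close_job(): hands the job in; it is judged then, once.
Trained networks look in the newest picture that a camera, given by its name, has taken for a name from the list of things; names that differ only in an ending like _2 or _b are one class to them, and where a whole thing is asked for, a point or a joint stands for the part that bears it (a point fixed in the world has none). Each returns a list of dicts, best first, with "conf" (0 to 1); they miss things now and then, are a little off and sometimes report something else, mostly with a low value. They report only what shows in the picture. A call takes as long as a camera call. They do not tell look-alikes from the thing itself.
- bot.spot_in(name, camera): "point" ([column, row] in pixels, amid what is visible of it).
- bot.mark_of(name, camera): "point" ([column, row] in pixels: a listed point, or the origin of a listed thing).
The state is a dict: "time_s": time; "joints": joint angles; "qd": joint speeds; "effort": joint torques, N m; "position": TCP position; "orientation": TCP orientation; "force": force on the tool from outside, world axes, zero at the start; "torque": the same for the moment, N m; "width": finger opening in m; "gripper_force": force on a finger pad.
Only numpy, scipy, OpenCV 4.12 (cv2) and the standard library are available. Lean on these libraries where they do the work, as an engineer would, in place of code of your own. Each camera call takes 0.05 s, during which the arm holds its last target. There are 200 camera calls.

## Task

Take the push rod and push every glued-up segment out of the gang form from behind, through the knock-out hole of its pocket; do not touch a segment with the gripper while it is still in its pocket. Lay the segments one after another at the fence on the indexing table, flat on the marked ring with the long face outward, and after each one, the last included, turn the centre knob exactly three clicks anticlockwise. Leave the push rod lying on its rubber mat, and do not disturb the other things on the bench.

Things in the scene. Friction and masses are not known exactly. Their poses are not given: they have to be found in the camera images.
- seg1: loose ring segment, may be absent: pale maple, dark band half way up its sides; about 45 g, 30 mm high, two parallel faces 32 mm apart (long one 56 mm, short one 42 mm wide), ends slanting 12 deg. Origin: underside centre; x from short face to long face, z up. Starts held in a pocket of the form, its x along the form's x, long face flush with the pocket's mouth
- seg2: second such segment (may be absent)
- seg3: third such segment (may be absent)
- form: gang form, fixed, green and plywood with a red top bar. Origin on the bench; x = the way the segments come out. 3 pockets 58 mm wide at y = -66, 0, 66 mm, floor 10 mm above the bench; a segment at home has x = 0. Bar x -33 to -3 mm, 58 mm high; pocket walls to x = 16 mm, 43 mm high. The 10 mm base board is 270 mm wide, from x = -45 to 155 mm: a flat apron in front
- hole2 (a point): centre of the knock-out hole behind the middle pocket, on the back wall's outer face (x = -33 mm), 25 mm above the bench; the others lie 66 mm to either side. Holes 26 mm wide, 24 mm high; wall 14 mm thick; a home segment's short face is 17 mm in from the outer face. A sprung pad grips each segment: 4 to 7 N to slide it; free once wholly out
- rod: push rod, loose: square orange handle 80 mm long, 24 x 24 mm, with a wooden dowel 14 mm in diameter standing 120 mm out of its front end on its axis; about 90 g, balance point 28 mm ahead of the handle's middle. Origin: underside centre of the handle; x along the dowel to its tip, z up; axis 12 mm above the underside. Starts on the mat
- rod_tip (a point): centre of the flat end of the dowel, 160 mm from the middle of the handle along its x
- mat: black rubber mat, fixed to the bench, 250 mm (x) by 130 mm (y), 3 mm thick, where the push rod belongs. Origin: centre of its underside
- indexer: fixed base of the indexing table, plywood 270 x 270 x 22 mm. Origin on the bench under the table's axis, z up. On it turns a white disc 350 mm across, its top 48 mm above the bench, with two thin circles (radii 99 and 131 mm) that mark the ring for the segments; two dark walnut segments are already glued there
- turntable (a joint): turn of the disc and its knob in rad, 0 at the start, growing anticlockwise seen from above. 24 click stops a turn: one click is 15 deg (0.2618 rad), three are 0.7854. A click has to be pulled over with about 0.25 N m, then falls on into the next stop; when let go it settles in the nearest stop. Segments lying on the disc ride along
- knob_grip (a point): middle of the round black knob on the disc's axis: 42 mm in diameter, 34 mm high, its top 17 mm above this point and 104 mm above the bench
- last_glued (a point): underside centre of the glued segment that starts three clicks anticlockwise of the fence place; it turns with the disc, 115 mm from the axis
- place0 (a point): fixed place on top of the disc where the underside centre of a segment laid at the fence belongs, 115 mm from the axis. Its x points away from the axis; the segment's x must too (long face outward)
- fence (a point): middle of the top of the fence: a fixed aluminium bar, 10 mm thick, lying radially 93 to 193 mm from the axis, 51 to 66 mm above the bench, at the clockwise end of place0; the end of a segment laid on place0 is about 3 mm clear of it. A dark foot, 18 x 22 mm, as high, carries its outer end
- place1 (a point): where a segment laid on place0 has got to after three clicks (45 deg anticlockwise of place0); fixed, axes likewise
- place2 (a point): the same after six clicks
- place3 (a point): the same after nine clicks
- glue: yellow glue bottle, 60 mm across, 190 mm high, beyond the mat; origin at the underside; leave it alone
- tape: yellow tape measure, 75 mm, 68 mm high, near the robot on the left; origin at the underside; leave it alone
- hammer: hammer, 270 mm long, lying left of the form; origin at the underside; leave it alone
- chisel: chisel, 220 mm, lying beyond the form; origin at the underside; leave it alone
- square: dark steel layout square, about 180 mm, 12 mm high, right of the turntable; origin at the underside; leave it alone
- pencils: green pencil cup, 72 mm across, 95 mm high, near the robot on the right; origin at the underside; leave it alone
There are look-alikes about, which are no part of the job. What is shaped like the rod but green is not meant.

How it is judged (in metres and radians):
On the way, in this order (a step that is already met when the one before it is completed fails the run):
1. a first segment lies at the fence, the table not yet turned (((horizontal distance between seg1 and place0 below 0.008 m and angle between the x axis of seg1 and the x axis of place0, either way round below 0.16 rad and x of indexer in the frame of seg1 below -0.09 m and z of seg1 in the frame of place0 between -0.006 and 0.006 m) or (horizontal distance between seg2 and place0 below 0.008 m and angle between the x axis of seg2 and the x axis of place0, either way round below 0.16 rad and x of indexer in the frame of seg2 below -0.09 m and z of seg2 in the frame of place0 between -0.006 and 0.006 m) or (horizontal distance between seg3 and place0 below 0.008 m and angle between the x axis of seg3 and the x axis of place0, either way round below 0.16 rad and x of indexer in the frame of seg3 below -0.09 m and z of seg3 in the frame of place0 between -0.006 and 0.006 m)) and value of joint turntable between -0.09 and 0.09 rad), for 0.2 s.
2. it has been carried round by exactly three clicks (((horizontal distance between seg1 and place1 below 0.008 m and angle between the x axis of seg1 and the x axis of place1, either way round below 0.16 rad and x of indexer in the frame of seg1 below -0.09 m and z of seg1 in the frame of place1 between -0.006 and 0.006 m) or (horizontal distance between seg2 and place1 below 0.008 m and angle between the x axis of seg2 and the x axis of place1, either way round below 0.16 rad and x of indexer in the frame of seg2 below -0.09 m and z of seg2 in the frame of place1 between -0.006 and 0.006 m) or (horizontal distance between seg3 and place1 below 0.008 m and angle between the x axis of seg3 and the x axis of place1, either way round below 0.16 rad and x of indexer in the frame of seg3 below -0.09 m and z of seg3 in the frame of place1 between -0.006 and 0.006 m)) and value of joint turntable between 0.6954 and 0.8754 rad), for 0.2 s.
3. the next segment lies at the fence (all of step 2 and ((horizontal distance between seg1 and place0 below 0.008 m and angle between the x axis of seg1 and the x axis of place0, either way round below 0.16 rad and x of indexer in the frame of seg1 below -0.09 m and z of seg1 in the frame of place0 between -0.006 and 0.006 m) or (horizontal distance between seg2 and place0 below 0.008 m and angle between the x axis of seg2 and the x axis of place0, either way round below 0.16 rad and x of indexer in the frame of seg2 below -0.09 m and z of seg2 in the frame of place0 between -0.006 and 0.006 m) or (horizontal distance between seg3 and place0 below 0.008 m and angle between the x axis of seg3 and the x axis of place0, either way round below 0.16 rad and x of indexer in the frame of seg3 below -0.09 m and z of seg3 in the frame of place0 between -0.006 and 0.006 m))), for 0.2 s.
4. both have been carried round by exactly three more clicks (((horizontal distance between seg1 and place1 below 0.008 m and angle between the x axis of seg1 and the x axis of place1, either way round below 0.16 rad and x of indexer in the frame of seg1 below -0.09 m and z of seg1 in the frame of place1 between -0.006 and 0.006 m) or (horizontal distance between seg2 and place1 below 0.008 m and angle between the x axis of seg2 and the x axis of place1, either way round below 0.16 rad and x of indexer in the frame of seg2 below -0.09 m and z of seg2 in the frame of place1 between -0.006 and 0.006 m) or (horizontal distance between seg3 and place1 below 0.008 m and angle between the x axis of seg3 and the x axis of place1, either way round below 0.16 rad and x of indexer in the frame of seg3 below -0.09 m and z of seg3 in the frame of place1 between -0.006 and 0.006 m)) and ((horizontal distance between seg1 and place2 below 0.008 m and angle between the x axis of seg1 and the x axis of place2, either way round below 0.16 rad and x of indexer in the frame of seg1 below -0.09 m and z of seg1 in the frame of place2 between -0.006 and 0.006 m) or (horizontal distance between seg2 and place2 below 0.008 m and angle between the x axis of seg2 and the x axis of place2, either way round below 0.16 rad and x of indexer in the frame of seg2 below -0.09 m and z of seg2 in the frame of place2 between -0.006 and 0.006 m) or (horizontal distance between seg3 and place2 below 0.008 m and angle between the x axis of seg3 and the x axis of place2, either way round below 0.16 rad and x of indexer in the frame of seg3 below -0.09 m and z of seg3 in the frame of place2 between -0.006 and 0.006 m)) and value of joint turntable between 1.4808 and 1.6608 rad), for 0.2 s.
At the end, for the whole second after the job is handed in: All segments lie flat, long face out, within 8 mm and 0.16 rad of the places three, six (and nine) clicks past the fence, the first laid 78-98 mm from the glued one; the table rests six clicks from its start for two segments, nine for three (0.09 rad); the rod lies flat, mid-handle on the mat (((horizontal distance between seg1 and place1 below 0.008 m and angle between the x axis of seg1 and the x axis of place1, either way round below 0.16 rad and x of indexer in the frame of seg1 below -0.09 m and z of seg1 in the frame of place1 between -0.006 and 0.006 m) or (horizontal distance between seg1 and place2 below 0.008 m and angle between the x axis of seg1 and the x axis of place2, either way round below 0.16 rad and x of indexer in the frame of seg1 below -0.09 m and z of seg1 in the frame of place2 between -0.006 and 0.006 m) or (horizontal distance between seg1 and place3 below 0.008 m and angle between the x axis of seg1 and the x axis of place3, either way round below 0.16 rad and x of indexer in the frame of seg1 below -0.09 m and z of seg1 in the frame of place3 between -0.006 and 0.006 m)) and ((horizontal distance between seg2 and place1 below 0.008 m and angle between the x axis of seg2 and the x axis of place1, either way round below 0.16 rad and x of indexer in the frame of seg2 below -0.09 m and z of seg2 in the frame of place1 between -0.006 and 0.006 m) or (horizontal distance between seg2 and place2 below 0.008 m and angle between the x axis of seg2 and the x axis of place2, either way round below 0.16 rad and x of indexer in the frame of seg2 below -0.09 m and z of seg2 in the frame of place2 between -0.006 and 0.006 m) or (horizontal distance between seg2 and place3 below 0.008 m and angle between the x axis of seg2 and the x axis of place3, either way round below 0.16 rad and x of indexer in the frame of seg2 below -0.09 m and z of seg2 in the frame of place3 between -0.006 and 0.006 m)) and ((horizontal distance between seg3 and place1 below 0.008 m and angle between the x axis of seg3 and the x axis of place1, either way round below 0.16 rad and x of indexer in the frame of seg3 below -0.09 m and z of seg3 in the frame of place1 between -0.006 and 0.006 m) or (horizontal distance between seg3 and place2 below 0.008 m and angle between the x axis of seg3 and the x axis of place2, either way round below 0.16 rad and x of indexer in the frame of seg3 below -0.09 m and z of seg3 in the frame of place2 between -0.006 and 0.006 m) or (horizontal distance between seg3 and place3 below 0.008 m and angle between the x axis of seg3 and the x axis of place3, either way round below 0.16 rad and x of indexer in the frame of seg3 below -0.09 m and z of seg3 in the frame of place3 between -0.006 and 0.006 m)) and ((horizontal distance between seg1 and place1 below 0.008 m and angle between the x axis of seg1 and the x axis of place1, either way round below 0.16 rad and x of indexer in the frame of seg1 below -0.09 m and z of seg1 in the frame of place1 between -0.006 and 0.006 m) or (horizontal distance between seg2 and place1 below 0.008 m and angle between the x axis of seg2 and the x axis of place1, either way round below 0.16 rad and x of indexer in the frame of seg2 below -0.09 m and z of seg2 in the frame of place1 between -0.006 and 0.006 m) or (horizontal distance between seg3 and place1 below 0.008 m and angle between the x axis of seg3 and the x axis of place1, either way round below 0.16 rad and x of indexer in the frame of seg3 below -0.09 m and z of seg3 in the frame of place1 between -0.006 and 0.006 m)) and ((horizontal distance between seg1 and place2 below 0.008 m and angle between the x axis of seg1 and the x axis of place2, either way round below 0.16 rad and x of indexer in the frame of seg1 below -0.09 m and z of seg1 in the frame of place2 between -0.006 and 0.006 m) or (horizontal distance between seg2 and place2 below 0.008 m and angle between the x axis of seg2 and the x axis of place2, either way round below 0.16 rad and x of indexer in the frame of seg2 below -0.09 m and z of seg2 in the frame of place2 between -0.006 and 0.006 m) or (horizontal distance between seg3 and place2 below 0.008 m and angle between the x axis of seg3 and the x axis of place2, either way round below 0.16 rad and x of indexer in the frame of seg3 below -0.09 m and z of seg3 in the frame of place2 between -0.006 and 0.006 m)) and (value of joint turntable between 1.4808 and 1.6608 rad or value of joint turntable between 2.2662 and 2.4462 rad) and (horizontal distance between seg1 and last_glued between 0.078 and 0.098 m or horizontal distance between seg2 and last_glued between 0.078 and 0.098 m or horizontal distance between seg3 and last_glued between 0.078 and 0.098 m) and linear speed of each of seg1, seg2, seg3, rod below 0.02 m/s and velocity of joint turntable between -0.05 and 0.05 rad/s and x of rod in the frame of mat between -0.115 and 0.115 m and y of rod in the frame of mat between -0.06 and 0.06 m and z of rod in the frame of mat below 0.012 m and angle between rod's own z axis and vertical below 0.15 rad); the robot touches nothing.
It fails at once if the gripper touches a segment that is still in its pocket (less than 14 mm out) ((contact force between the fingers and seg1 above 0.5 N and x of seg1 in the frame of form between -0.03 and 0.014 m and y of seg1 in the frame of form between -0.1 and 0.1 m and z of seg1 in the frame of form between -0.01 and 0.03 m) or (contact force between the fingers and seg2 above 0.5 N and x of seg2 in the frame of form between -0.03 and 0.014 m and y of seg2 in the frame of form between -0.1 and 0.1 m and z of seg2 in the frame of form between -0.01 and 0.03 m) or (contact force between the fingers and seg3 above 0.5 N and x of seg3 in the frame of form between -0.03 and 0.014 m and y of seg3 in the frame of form between -0.1 and 0.1 m and z of seg3 in the frame of form between -0.01 and 0.03 m)).
It fails at once if another thing on the bench is shifted by more than 30 mm or knocked over (distance of any of glue, tape, hammer, chisel, square, pencils from where it was at the start of the episode above 0.03 m).
Of seg1, seg2, seg3 only 2 to 3 are there at a start; the rules pass over those that are not, and their reading is None.
At some moment in a run one of seg1, seg2, seg3, rod may be knocked a few centimetres aside while the robot is not near it.
It also fails if it takes over 210 s, if anything falls off the work surface, if the arm or the gripper's body presses on something with over 40 N, if the wrist force passes 120 N, or if a joint passes its speed limit or range.

## Working session

There is one attempt and no reset: what is moved stays moved. The work goes in short steps, Python scripts to look and compute and a tool call to move; the robot and the scene stay as the last step left them, time stands still between calls to the robot, and variables do not carry over. Pictures are saved under pics/ and viewed, at most 14 in all, crops included, and the job is handed in when it is done.

Besides the shell and the picture viewer there is one more tool, called after "Emit:" in YAML: its name, and indented under it one key for each argument. jog_arm: Moves the arm, as the interface text tells. Its arguments: {"type":"object","properties":{"steps":{"type":"array","items":{"type":"array","items":{"type":"number"}}},"newtons":{"type":"number"}},"required":["steps"]}

```bash
ls; mkdir -p pics; cat > h.py <<'E'
import numpy as np, cv2
from workcell import bot
def cam(n):
    c=bot.camera(n); return c
def f(c): return 210/np.tan(np.radians(c['fov_y'])/2)
def P(c,u,v,z=None,d=None):
    """pixel -> world, at plane z or by depth d / depth image"""
    k=f(c); r=np.array([(u-c['cx'])/k,-(v-c['cy'])/k,-1.]); R=np.array(c['rotation']); e=np.array(c['eye']); w=R@r
    if z is not None: return e+w*(z-e[2])/w[2]
    if d is None:
        a=c['depth'][max(0,int(v)-1):int(v)+2,max(0,int(u)-1):int(u)+2]; a=a[a>0]; d=np.median(a) if a.size else np.nan
    return e+w*d
def px(c,p):
    q=np.array(c['rotation']).T@(np.array(p)-np.array(c['eye'])); k=f(c); return np.array([c['cx']+k*q[0]/-q[2],c['cy']-k*q[1]/-q[2]])
def cloud(c):
    k=f(c); v,u=np.mgrid[0:420,0:560]; d=c['depth']
    q=np.stack([(u-c['cx'])/k*d,-(v-c['cy'])/k*d,-d],-1)
    w=q@np.array(c['rotation']).T+np.array(c['eye']); w[d<=0]=np.nan; return w
def save(c,n): cv2.imwrite('pics/%s.png'%n,c['img'][...,::-1])
E
python3 - <<'E'
from h import *
np.set_printoptions(precision=3,suppress=True)
for n in ('top','side'):
    c=cam(n); save(c,n+'0'); print(n,{k:c[k] for k in c if k not in('img','depth')})
    for t in ['seg1','form','hole2','rod','rod_tip','mat','indexer','knob_grip','last_glued','place0','fence']:
        try: print(t,[(np.round(m['point'],1),round(m['conf'],2),P(c,*m['point'])) for m in bot.mark_of(t,n)[:4]])
        except Exception as e: print(t,e)
E
```

```text
pics
top {'fov_y': 50.26145136666679, 'cx': 284.3472004320057, 'cy': 208.21784199969125, 'eye': array([ 0.331, -0.07 ,  1.39 ]), 'rotation': array([[ 0.026,  0.995, -0.1  ],
       [-1.   ,  0.027,  0.007],
       [ 0.009,  0.1  ,  0.995]])}
seg1 [(array([243.5, 142.5]), 0.74, array([0.675, 0.055, 0.007])), (array([186.1, 160.1]), 0.49, array([0.607, 0.225, 0.041])), (array([180.8, 203. ]), 0.45, array([0.475, 0.235, 0.039]))]
form [(array([189.6, 180.5]), 0.68, array([0.541, 0.207, 0.063])), (array([268.5, 115.1]), 0.42, array([ 0.74 , -0.024,  0.088]))]
hole2 [(array([195. , 180.3]), 0.83, array([0.543, 0.193, 0.055])), (array([321.3, 181.2]), 0.37, array([ 0.549, -0.187,  0.064]))]
rod [(array([151.1, 271.3]), 0.95, array([0.267, 0.318, 0.026])), (array([373.9, 298.8]), 0.66, array([ 0.202, -0.355,  0.023])), (array([247.8, 196.4]), 0.63, array([0.503, 0.035, 0.02 ]))]
rod_tip [(array([327.5, 301.6]), 0.91, array([ 0.19 , -0.216,  0.018])), (array([204. , 272.3]), 0.86, array([0.267, 0.163, 0.001])), (array([242.9, 144.7]), 0.67, array([0.668, 0.057, 0.006]))]
mat [(array([247.8, 
[... 1969 characters left out ...]
([ 0.555, -0.207,  0.063]))]
knob_grip [(array([267.8, 156.3]), 0.95, array([ 0.559, -0.323,  0.104])), (array([227.4, 279.6]), 0.61, array([0.613, 0.236, 0.017]))]
last_glued [(array([291.3, 175.2]), 0.89, array([ 0.465, -0.255,  0.069])), (array([197.8, 226.1]), 0.72, array([0.754, 0.006, 0.014])), (array([265.6, 159.5]), 0.36, array([ 0.566, -0.308,  0.099]))]
place0 [(array([297.4, 179.1]), 0.96, array([ 0.443, -0.265,  0.048])), (array([296.5, 162.6]), 0.96, array([ 0.451, -0.342,  0.073])), (array([277.8, 185.7]), 0.76, array([ 0.511, -0.214,  0.047])), (array([283.3, 156.6]), 0.73, array([ 0.507, -0.429,  0.048]))]
fence [(array([263.6, 183.4]), 0.94, array([ 0.564, -0.224,  0.047]))]
```

View pics/top0.png

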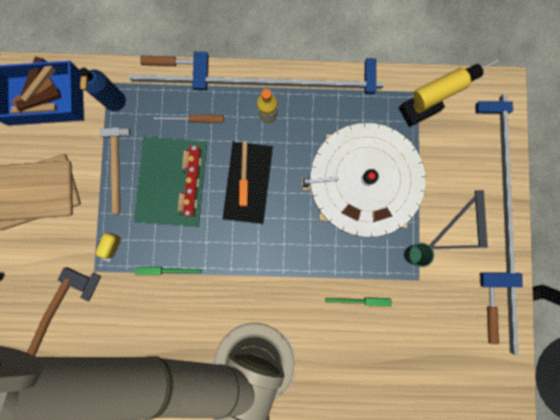

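View pics/side0.png

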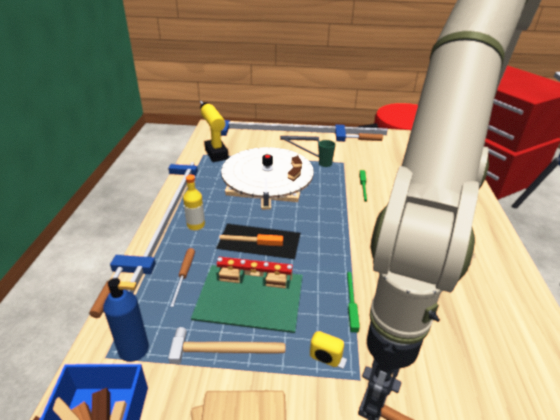

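The top view shows the form (bar about 190,180, apron to the left), the mat (248,183) with the rod (handle 243,193; tip 244,143), the disc (368,178), the fence (324,181), and the walnut segments at (352,212) and (382,214). Candidates for the rod are the orange one at (243,180), the green one at (168,270), the green one at (358,301) and the chisel at (205,118). I choose the orange one on the mat.

```bash
python3 - <<'E'
from h import *
np.set_printoptions(precision=4,suppress=True)
T=cam('top'); S=cam('side')
a=cv2.resize(T['img'][125:235,120:280],None,fx=5,fy=5,interpolation=2)[:, :800]
b=cv2.resize(S['img'][215:315,190:310],None,fx=5,fy=5,interpolation=2)
cv2.imwrite('pics/c1.png',a[...,::-1]); cv2.imwrite('pics/c2.png',b[...,::-1])
def rect(m,w,name):
    q=w[m]; q=q[~np.isnan(q[:,0])]
    r=cv2.minAreaRect(q[:,:2].astype(np.float32)*1000); print(name,len(q),r, 'z',np.median(q[:,2]), 'mean',q.mean(0))
for n,c in (('top',T),('side',S)):
    w=cloud(c); hsv=cv2.cvtColor(c['img'],cv2.COLOR_RGB2HSV); H,s,v=cv2.split(hsv)
    x,y,z=w[...,0],w[...,1],w[...,2]
    reg=(x>.38)&(x<.72)
    rect(reg&(y>.12)&(y<.45)&(H>35)&(H<90)&(s>60),w,'board')
    rect(reg&(y>.12)&(y<.45)&((H<8)|(H>172))&(s>150)&(abs(z-.058)<.006),w,'bar')
    rect(reg&(y>-.1)&(y<.14)&(v<50)&(z<.012),w,'mat')
    rect(reg&(y>-.1)&(y<.14)&(H>3)&(H<14)&(s>180)&(z>.02),w,'handle')
    rect(reg&(y>-.1)&(y<.14)&(H>=10)&(H<30)&(s>60)&(z>.008)&(v>90),w,'dowel')
    m=(y<-.1)&(x>.3)&(x<.8)&(abs(z-.048)<.006)&(v>150)
    rect(m,w,'disc')
    e=cv2.minEnclosingCircle(w[m][:,:2].astype(np.float32)*1000); print(e)
    rect((y<-.2)&(x>.4)&(x<.7)&(z>.095)&(z<.115),w,'knob')
    g=(y<-.1)&(x>.3)&(x<.8)&(z>.055)&(z<.075)&(np.hypot(x-.555,y+.321)>.09)
    rect(g&(y>-.22),w,'fence')
E
```

```text
board 4318 ((547.9891357421875, 280.6595458984375), (206.34661865234375, 273.4084167480469), 86.97808837890625) z 0.010462162106045336 mean [0.5442 0.2957 0.0107]
bar 452 ((541.2152709960938, 204.51622009277344), (30.70469093322754, 207.08706665039062), 86.91917419433594) z 0.058157560880475634 mean [0.5406 0.2025 0.0581]
mat 2463 ((551.139404296875, 38.89997100830078), (123.85535430908203, 243.5936279296875), 84.5973892211914) z 0.003498994393296595 mean [0.547  0.0361 0.0035]
handle 188 ((513.5911254882812, 48.890350341796875), (78.433837890625, 24.11796760559082), 0.4448358714580536) z 0.027040593186607564 mean [0.5145 0.0484 0.0272]
dowel 383 ((574.0001831054688, 49.35936737060547), (199.2555389404297, 24.11796760559082), 0.4448358714580536) z 0.024094196247884447 mean [0.5587 0.0492 0.0239]
disc 9090 ((574.55908203125, -381.5507507324219), (347.8827209472656, 457.478515625), 13.028166770935059) z 0.04870743613331663 mean [ 0.5648 -0.3305  0.0486]
((622.306640625, -380.27691650390625), 253.41554260253906)
knob 181 ((562.0619506835938, -328.5796813964844), (43.33908462524414, 43.9
[... 919 characters left out ...]
93798828125, 49.26655197143555), (29.48116111755371, 197.22964477539062), 87.48562622070312) z 0.021101846656197465 mean [0.5535 0.0552 0.0208]
disc 2989 ((368.05047607421875, -1221.735595703125), (2193.165771484375, 475.57757568359375), 76.39849090576172) z 0.04848829092579987 mean [ 0.5681 -0.3101  0.0485]
((437.8420104980469, -1238.6219482421875), 1109.0738525390625)
knob 182 ((493.98455810546875, -1347.5789794921875), (290.6568908691406, 2072.595458984375), 3.270688056945801) z 0.10262109807236386 mean [ 0.553  -1.526   0.1031]
fence 70 ((549.2377319335938, -173.2556915283203), (20.69060516357422, 93.00187683105469), 6.352632522583008) z 0.06669344968190727 mean [ 0.5474 -0.1572  0.0657]
```

View pics/c1.png

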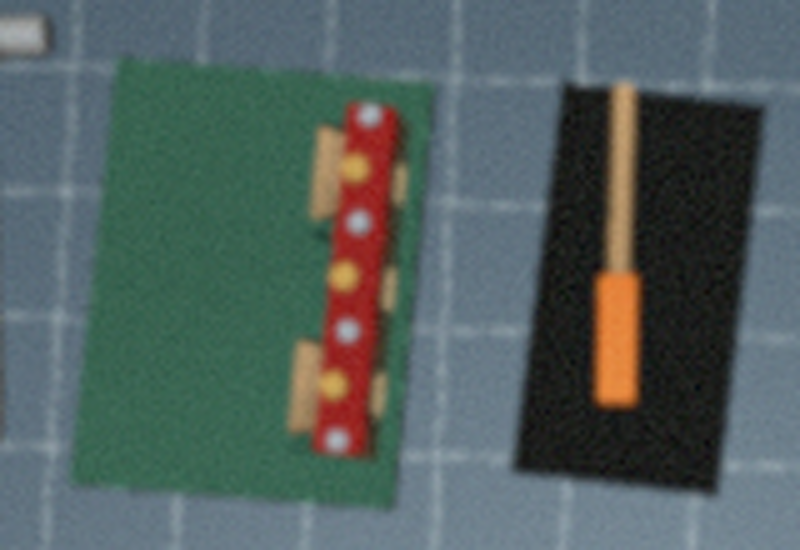

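View pics/c2.png

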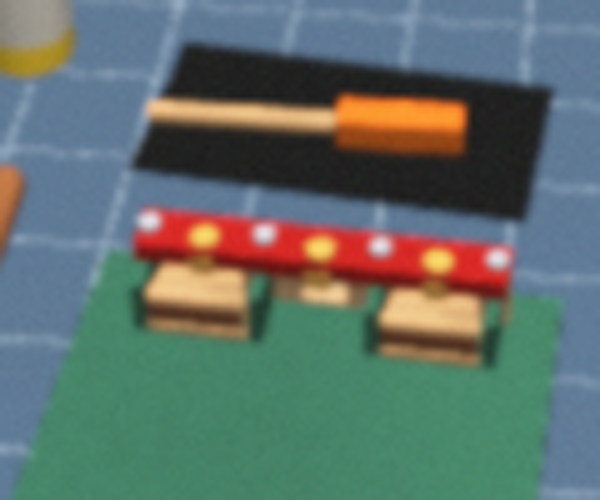

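The crops show segments in the two outer pockets only, at crop 2 (195,300) and (430,325), with the middle pocket empty. The orange rod lies on the mat, handle at crop 1 (617,340), tip toward +x. So there are two segments, which means six clicks.

```bash
cat >> h.py <<'E'
def go(x,y,z,yaw=None,rows=8):
    """tool y axis (closing line) yaw in deg, mod 180; prints tool-frame shift(mm) + turn about tool z (rad)"""
    s=bot.state(); R=np.array(s['orientation']); p=np.array(s['position'])
    tilt=np.degrees(np.arccos(-R[2,2])); cur=np.degrees(np.arctan2(R[1,1],R[0,1]))
    d=R.T@((np.array([x,y,z])-p)*1000)
    dy=0
    if yaw is not None: dy=(yaw-cur+90)%180-90
    print('t',round(s['time_s'],2),'pos',np.round(p,4),'yawY',round(cur,2),'tilt',round(tilt,2),'j',np.round(s['joints'],0),'w',round(s['width'],4),'gf',s['gripper_force'])
    print('shift',np.round(d,1),'world-yaw change',round(dy,1),'deg -> tool z turn',round(-np.radians(dy),3))
    return R
E
python3 - <<'E'
from h import *
np.set_printoptions(precision=4,suppress=True)
R=go(.513,.049,.15,88.5); print(R)
E
```

```text
t 1.3 pos [0.2728 0.6717 0.2533] yawY 67.9 tilt 0.0 j [-72.  34.  -0.  92.   0.  54.  -5.] w 0.0859 gf 0.0
shift [-456.9 -486.6  103.3] world-yaw change 20.6 deg -> tool z turn -0.36
[[-0.9265  0.3763  0.    ]
 [ 0.3763  0.9265 -0.    ]
 [-0.     -0.     -1.    ]]
```

Emit:
jog_arm:
  steps:
    - [60,-30,-32,5,0,0,0]
    - [60,-38,-40,5,0,0,0]
    - [60,-38,-40,5,0,0,0]
    - [60,-38,-40,5,0,0,0]
    - [60,-38,-40,5,0,0,0]
    - [60,-38,-40,5,0,0,0]
    - [60,-38,-40,5,0,0,0]
    - [60,-38,-40,5,0,0,0]

```text
time_s: 2.3
position: [0.4303, 0.2697, 0.2134]
orientation: [[-0.927, 0.376, 0.001], [0.376, 0.927, 0.0], [-0.001, 0.001, -1.0]]
force: [0.7, 0.9, -0.2]
width: 0.0601
gripper_force: 0.0
```

Emit:
jog_arm:
  steps:
    - [60,-38,-40,10,0,0,0]
    - [60,-38,-40,10,0,0,0]
    - [60,-38,-40,10,0,0,0]
    - [60,-30,-40,10,0,0,0]
    - [60,0,0,10,0,0,-0.18]
    - [60,0,0,10,0,0,-0.18]
    - [60,0,0,0,0,0,0]

```text
time_s: 3.18
position: [0.5028, 0.0685, 0.1529]
orientation: [[-1.0, 0.028, -0.001], [0.028, 1.0, 0.0], [0.001, 0.0, -1.0]]
force: [0.4, -0.7, -0.5]
width: 0.0598
gripper_force: 0.0
```

```bash
python3 - <<'E'
from h import *
np.set_printoptions(precision=4,suppress=True)
go(.513,.049,.028,88.5)
S=cam('side'); w=cloud(S); save(S,'s1'); H,s,v=cv2.split(cv2.cvtColor(S['img'],cv2.COLOR_RGB2HSV))
x,y,z=w[...,0],w[...,1],w[...,2]
m=(x>.38)&(x<.72)&(y>-.1)&(y<.14)&(H>3)&(H<14)&(s>180)&(z>.008)&(z<.035)
q=w[m]; print(len(q),cv2.minAreaRect(q[:,:2].astype(np.float32)*1000),q.mean(0))
E
```

```text
t 3.17 pos [0.5028 0.0685 0.1529] yawY 88.42 tilt 0.05 j [ -9.  28.  -7. 125.   7.  27.  67.] w 0.0598 gf 0.0
shift [-10.8 -19.2 124.9] world-yaw change 0.1 deg -> tool z turn -0.001
145 ((512.4614868164062, 41.27089309692383), (49.01726150512695, 79.15804290771484), 89.00047302246094) [0.511  0.0566 0.0192]
```

Joint 7 stands at 67°, and the later +88° swing would run out of range, so I flip the tool half a turn first.

Emit:
jog_arm:
  steps:
    - [60,0,0,0,0,0,0.185]
    - [60,0,0,0,0,0,0.185]
    - [60,0,0,0,0,0,0.185]
    - [60,0,0,0,0,0,0.185]
    - [60,0,0,0,0,0,0.185]
    - [60,0,0,0,0,0,0.185]
    - [60,0,0,0,0,0,0.185]
    - [60,0,0,0,0,0,0.185]

```text
time_s: 4.22
position: [0.5032, 0.0695, 0.154]
orientation: [[-0.055, 0.998, 0.001], [0.998, 0.055, 0.001], [0.001, 0.001, -1.0]]
force: [-0.2, 0.1, 0.2]
width: 0.06
gripper_force: 0.0
```

Emit:
jog_arm:
  steps:
    - [60,0,0,0,0,0,0.185]
    - [60,0,0,0,0,0,0.185]
    - [60,0,0,0,0,0,0.185]
    - [60,0,0,0,0,0,0.185]
    - [60,0,0,0,0,0,0.185]
    - [60,0,0,0,0,0,0.185]
    - [60,0,0,0,0,0,0.185]
    - [60,0,0,0,0,0,0.185]

```text
time_s: 5.22
position: [0.5034, 0.0697, 0.1541]
orientation: [[0.989, 0.146, 0.002], [0.146, -0.989, 0.001], [0.002, -0.001, -1.0]]
force: [0.0, 0.3, 1.0]
width: 0.0602
gripper_force: 0.0
```

Emit:
jog_arm:
  steps:
    - [60,0,0,0,0,0,0.185]
    - [60,0,0,0,0,0,0]

```text
time_s: 5.48
position: [0.5032, 0.0696, 0.1536]
orientation: [[1.0, -0.03, 0.001], [-0.03, -1.0, 0.0], [0.001, -0.0, -1.0]]
force: [-0.2, 0.3, -1.0]
width: 0.0601
gripper_force: 0.0
```

```bash
python3 - <<'E'
from h import *
print(go(.513,.049,.028,88.5))
E
```

```text
t 5.47 pos [0.5032 0.0696 0.1536] yawY -91.71 tilt 0.06 j [-44.  36.  45. 127. -46.  35. -56.] w 0.0601 gf 0.0
shift [ 10.3  20.3 125.7] world-yaw change 0.2 deg -> tool z turn -0.004
[[ 9.99556465e-01 -2.97590622e-02  1.12722655e-03]
 [-2.97591601e-02 -9.99557096e-01  7.01923221e-05]
 [ 1.12463843e-03 -1.03706505e-04 -9.99999362e-01]]
```

Emit:
jog_arm:
  steps:
    - [60,10,20,20,0,0,0]
    - [60,0,0,40,0,0,0]
    - [60,0,0,40,0,0,0]
    - [60,0,0,20,0,0,0]
    - [60,0,0,5,0,0,0]
    - [20,0,0,0,0,0,0]
    - [10,0,0,0,0,0,0]
    - [10,0,0,0,0,0,0]
  newtons: 80

```text
time_s: 6.48
position: [0.5129, 0.0488, 0.0295]
orientation: [[1.0, -0.028, 0.002], [-0.028, -1.0, 0.0], [0.002, -0.0, -1.0]]
force: [-0.8, 0.1, 7.1]
width: 0.022
gripper_force: 77.9
```

Emit:
jog_arm:
  steps:
    - [10,0,0,0,0,0,0]
    - [10,0,0,0,0,0,0]

```text
time_s: 6.72
position: [0.5129, 0.0488, 0.0295]
orientation: [[1.0, -0.028, 0.002], [-0.028, -1.0, 0.0], [0.002, -0.0, -1.0]]
force: [-0.4, -0.7, 7.2]
width: 0.0225
gripper_force: 77.9
```

```bash
python3 - <<'E'
from h import *
print(go(.513,.049,.028,88.5))
E
```

```text
t 6.72 pos [0.5129 0.0488 0.0295] yawY -91.61 tilt 0.12 j [-26.  44.  22. 129. -59.  18. -44.] w 0.0225 gf 77.92724847793579
shift [ 0.1 -0.2  1.5] world-yaw change 0.1 deg -> tool z turn -0.002
[[ 9.99602089e-01 -2.81305910e-02  2.08167463e-03]
 [-2.81309045e-02 -9.99604240e-01  1.21470328e-04]
 [ 2.07743375e-03 -1.79981384e-04 -9.99997826e-01]]
```

Emit:
jog_arm:
  steps:
    - [10,0,0,-10,0,0,0]
    - [10,0,0,-40,0,0,0]
    - [10,0,0,-50,0,0,0]
    - [10,0,0,0,0,0,-0.13]
    - [10,0,0,0,0,0,-0.17]
    - [10,0,0,0,0,0,-0.17]
    - [10,0,0,0,0,0,-0.17]
    - [10,0,0,0,0,0,-0.17]

```text
time_s: 7.72
position: [0.5121, 0.0487, 0.1291]
orientation: [[0.706, 0.708, 0.0], [0.708, -0.706, -0.0], [-0.0, 0.0, -1.0]]
force: [0.4, 0.1, -1.0]
width: 0.0225
gripper_force: 77.8
```

Emit:
jog_arm:
  steps:
    - [10,0,0,0,0,0,-0.17]
    - [10,0,0,0,0,0,-0.17]
    - [10,0,0,0,0,0,-0.17]
    - [10,0,0,0,0,0,-0.17]
    - [10,0,0,0,0,0,-0.06]
    - [10,0,0,0,0,0,0]

```text
time_s: 8.48
position: [0.5121, 0.0484, 0.129]
orientation: [[0.05, 0.999, 0.0], [0.999, -0.05, -0.0], [-0.0, 0.0, -1.0]]
force: [0.4, 0.5, -1.5]
width: 0.0219
gripper_force: 77.8
```

```bash
python3 - <<'E'
from h import *
np.set_printoptions(precision=4,suppress=True)
print(go(.598,.017,.12,177.0))
T=cam('top');S=cam('side'); save(S,'s2')
st=bot.state();p=np.array(st['position']);R=np.array(st['orientation'])
for n,c in(('top',T),('side',S)):
    w=cloud(c); H,s,v=cv2.split(cv2.cvtColor(c['img'],cv2.COLOR_RGB2HSV)); q=(w-p)@R
    # dowel points in tool frame
    m=(q[...,0]>50)&(q[...,0]<175)&(abs(q[...,1])<.03)&(abs(q[...,2])<.03) if 0 else (q[...,0]>.05)&(q[...,0]<.175)&(abs(q[...,1])<.03)&(abs(q[...,2])<.04)
    d=q[m]; print(n,m.sum(), d[:,0].max() if m.sum() else 0)
    if m.sum()>10:
        for k in (1,2): print(np.polyfit(d[:,0],d[:,k],1), d[:,k].min(),d[:,k].max())
E
```

```text
t 8.47 pos [0.5121 0.0484 0.129 ] yawY -2.89 tilt 0.03 j [-21.  32.  14. 126. -18.  24.   4.] w 0.0219 gf 77.78665781021118
shift [-27.   87.3   9. ] world-yaw change -0.1 deg -> tool z turn 0.002
[[ 0.0505  0.9987  0.0003]
 [ 0.9987 -0.0505 -0.0005]
 [-0.0005  0.0003 -1.    ]]
top 0 0
side 139 0.1621828189679091
[-0.0231 -0.0037] -0.013467365820616051 0.0017771433538024486
[0.0279 0.0068] 0.004818104571154918 0.022030570685229626
```

```bash
python3 - <<'E'
from h import *
np.set_printoptions(precision=4,suppress=True)
T=cam('top');S=cam('side')
st=bot.state();p=np.array(st['position']);R=np.array(st['orientation'])
tip=p+R@np.array([.160,0,.0145])
for n,c in(('top',T),('side',S)):
    u=px(c,tip).round(1); print(n,u,px(c,p+R@np.array([.04,0,.0145])).round(1),[(np.round(m['point'],1),round(m['conf'],2)) for m in bot.mark_of('rod_tip',n)])
a=cv2.resize(T['img'][130:240,150:290],None,fx=4,fy=4,interpolation=2)
b=cv2.resize(S['img'][200:310,200:340],None,fx=4,fy=4,interpolation=2)
for c,im,o in((T,a,(150,130)),(S,b,(200,200))):
    for q in ([.16,0,.0145],[.04,0,.0145]):
        u=(px(c,p+R@np.array(q))-o)*4+2; cv2.circle(im,tuple(int(k) for k in u),3,(255,0,255),-1)
cv2.imwrite('pics/c3.png',np.vstack([a,b])[:880,:][...,::-1] if 0 else np.hstack([a,b])[:, :1120][...,::-1][:, ::1] if 0 else cv2.resize(np.hstack([a,b]),(800,314))[...,::-1])
w=cloud(S); q=(w-p)@R; H,s,v=cv2.split(cv2.cvtColor(S['img'],cv2.COLOR_RGB2HSV))
m=(q[...,0]>.05)&(q[...,0]<.175)&(abs(q[...,1])<.03)&(abs(q[...,2])<.04)
for lo in np.arange(.05,.165,.02):
    d=q[m&(q[...,0]>lo)&(q[...,0]<lo+.02)]; print(lo.round(2),len(d),np.percentile(d[:,1],[5,50,95]),np.percentile(d[:,2],[5,50,95]))
E
```

```text
top [185.3 184.6] [226.9 187.8] [(array([324.1, 300.7]), 0.84), (array([324.7, 179.9]), 0.54)]
side [261.2 249.2] [268.1 222.3] [(array([351.7, 273. ]), 0.97), (array([262.6, 249.6]), 0.6), (array([362.5, 201.5]), 0.46), (array([323.4, 359.1]), 0.3)]
0.05 21 [-0.0097 -0.0046  0.0006] [0.0067 0.0083 0.0117]
0.07 22 [-0.0106 -0.0056  0.0011] [0.006  0.0093 0.013 ]
0.09 22 [-0.0114 -0.0064 -0.0001] [0.0067 0.0094 0.0137]
0.11 23 [-0.012  -0.0064  0.0001] [0.0059 0.0097 0.0114]
0.13 25 [-0.0125 -0.007  -0.0005] [0.0067 0.0101 0.0134]
0.15 28 [-0.0129 -0.0074 -0.002 ] [0.0075 0.0117 0.0184]
```

View pics/c3.png

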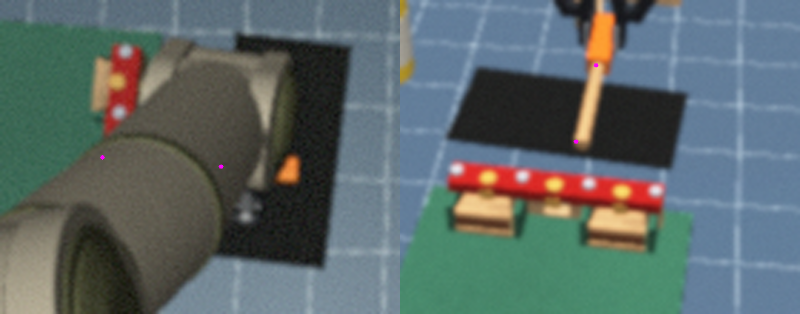

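Emit:
jog_arm:
  steps:
    - [10,0,0,0,0,0,0.026]
    - [10,-10,30,0,0,0,0]
    - [10,-10,30,0,0,0,0]
    - [10,-10,30,0,0,0,0]
    - [10,0,0,0,0,0,0]
    - [10,0,0,0,0,0,0]

```text
time_s: 9.52
position: [0.5988, 0.012, 0.1279]
orientation: [[0.077, 0.997, -0.001], [0.997, -0.077, 0.0], [-0.0, -0.001, -1.0]]
force: [0.1, 0.1, -1.3]
width: 0.0222
gripper_force: 77.9
```

```bash
python3 - <<'E'
from h import *
np.set_printoptions(precision=4,suppress=True)
go(.600,.012,.040,175.6)
T=cam('top');S=cam('side'); save(S,'s3'); save(T,'t3')
st=bot.state();p=np.array(st['position']);R=np.array(st['orientation'])
w=cloud(S); q=(w-p)@R
m=(q[...,0]>.05)&(q[...,0]<.175)&(abs(q[...,1])<.03)&(abs(q[...,2])<.04)
for lo in np.arange(.05,.165,.02):
    d=q[m&(q[...,0]>lo)&(q[...,0]<lo+.02)]; print(lo.round(2),len(d),np.percentile(d[:,1],[5,50,95]),np.percentile(d[:,2],[5,50,95]),'wx',np.percentile((d@R.T+p)[:,0],[5,95]).mean())
# pocket segment/bar ends in side view
H,s,v=cv2.split(cv2.cvtColor(S['img'],cv2.COLOR_RGB2HSV)); x,y,z=w[...,0],w[...,1],w[...,2]
m=(y>.15)&(y<.25)&((H<8)|(H>172))&(s>150)&(abs(z-.058)<.006)&(x>.4)&(x<.7)
print('bar',cv2.minAreaRect(w[m][:,:2].astype(np.float32)*1000))
for lo,hi in((.40,.53),(.55,.68)):
    m=(y>.20)&(y<.26)&(x>lo)&(x<hi)&(z>.03)&(z<.05)&(H>8)&(H<24); print('seg top',m.sum(),np.percentile(w[m],[2,50,98],axis=0))
E
```

```text
t 9.53 pos [0.5988 0.012  0.1279] yawY -4.39 tilt 0.08 j [-16.  36.  15. 115. -17.  31.   6.] w 0.0222 gf 77.85139203071594
shift [ 0.1  1.3 87.9] world-yaw change -0.0 deg -> tool z turn 0.0
0.05 20 [-0.0107 -0.0058  0.0013] [0.008  0.0099 0.0155] wx 0.5988397565383847
0.07 19 [-0.0108 -0.006   0.0016] [0.0073 0.0097 0.0145] wx 0.6001276528067478
0.09 21 [-0.0116 -0.0073 -0.0007] [0.0071 0.01   0.0129] wx 0.6000894016107458
0.11 23 [-0.0127 -0.0071 -0.0018] [0.0065 0.0101 0.0137] wx 0.6009400765554378
0.13 21 [-0.0124 -0.0076 -0.0018] [0.0074 0.0087 0.0133] wx 0.601977434794416
0.15 27 [-0.0131 -0.0073 -0.0014] [0.0075 0.0119 0.0187] wx 0.6033500919193615
bar ((540.0936889648438, 208.0885467529297), (31.164691925048828, 208.16354370117188), 86.46930694580078)
seg top 179 [[0.451  0.2209 0.0303]
 [0.4766 0.2347 0.0396]
 [0.5023 0.2452 0.0472]]
seg top 177 [[0.5798 0.2094 0.0313]
 [0.6074 0.2281 0.0393]
 [0.6364 0.238  0.0481]]
```

Emit:
jog_arm:
  steps:
    - [10,0,2,40,0,0,0]
    - [10,0,0,35,0,0,0]
    - [10,0,0,13,0,0,0]
    - [10,0,0,0,0,0,0]
    - [10,8,-0.2,0,0,0,0]
    - [10,8,-0.2,0,0,0,0]
    - [10,8,-0.2,0,0,0,0]
    - [10,0,0,0,0,0,0]

```text
time_s: 10.62
position: [0.6032, 0.037, 0.0406]
orientation: [[0.074, 0.997, 0.001], [0.997, -0.074, 0.001], [0.001, 0.001, -1.0]]
force: [0.2, -0.6, -1.3]
width: 0.0223
gripper_force: 77.9
```

```bash
python3 - <<'E'
from h import *
go(.601,.036,.040,175.6); s=bot.state(); print(s['force'],s['torque'])
S=cam('side'); a=cv2.resize(S['img'][215:315,190:310],None,fx=5,fy=5,interpolation=2); cv2.imwrite('pics/c4.png',a[...,::-1])
E
```

```text
t 10.62 pos [0.6032 0.037  0.0406] yawY -4.25 tilt 0.05 j [-16.  44.  11. 116. -20.  22.   7.] w 0.0223 gf 77.9169774055481
shift [-1.2 -2.1  0.6] world-yaw change -0.1 deg -> tool z turn 0.003
[ 0.2012984  -0.64676703 -1.29861903] [-0.04381101 -0.01807277  0.01138875]
```

View pics/c4.png

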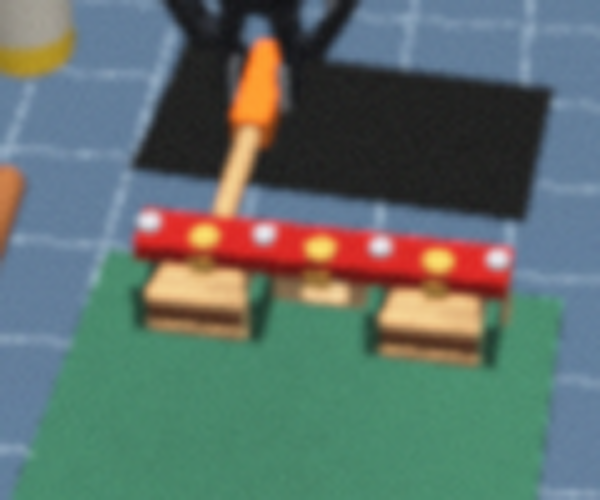

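The dowel has entered the right-hand hole, at crop (215,215), with no force. I push on.

Emit:
jog_arm:
  steps:
    - [10,6,-0.8,0,0,0,0]
    - [10,6,-0.3,0,0,0,0]
    - [10,6,-0.2,0,0,0,0]
    - [10,6,-0.2,0,0,0,0]
    - [10,0,0,0,0,0,0]

```text
time_s: 11.3
position: [0.6033, 0.0606, 0.0402]
orientation: [[0.075, 0.997, -0.0], [0.997, -0.075, 0.001], [0.0, -0.0, -1.0]]
force: [0.7, -0.4, -0.9]
width: 0.0227
gripper_force: 77.9
```

```bash
python3 - <<'E'
from h import *
go(.6045,.1165,.040,175.6); s=bot.state(); print(s['force'],s['torque'])
E
```

```text
t 11.3 pos [0.6033 0.0606 0.0402] yawY -4.3 tilt 0.03 j [-18.  44.  11. 116. -21.  22.   5.] w 0.0227 gf 77.93397545814514
shift [55.8 -3.   0.2] world-yaw change -0.1 deg -> tool z turn 0.002
[ 0.65671606 -0.3809523  -0.87766237] [-0.05888323 -0.01269612 -0.0209692 ]
```

Emit:
jog_arm:
  steps:
    - [10,8,-0.4,0,0,0,0]
    - [10,8,-0.4,0,0,0,0]
    - [10,8,-0.4,0,0,0,0]
    - [10,8,-0.4,0,0,0,0]
    - [10,8,-0.4,0,0,0,0]
    - [10,8,-0.4,0,0,0,0]
    - [10,8,-0.4,0,0,0,0]
    - [10,0,0,0,0,0,0]

```text
time_s: 12.3
position: [0.6047, 0.1168, 0.0402]
orientation: [[0.075, 0.997, 0.0], [0.997, -0.075, 0.0], [0.0, -0.0, -1.0]]
force: [-0.4, -0.6, -1.6]
width: 0.0222
gripper_force: 77.9
```

```bash
cat >> h.py <<'E'
def segs(c):
    """segment tops on the apron: in world"""
    w=cloud(c); H,s,v=cv2.split(cv2.cvtColor(c['img'],cv2.COLOR_RGB2HSV)); x,y,z=w[...,0],w[...,1],w[...,2]
    m=((y>.2)&(y<.42)&(x>.38)&(x<.72)&(z>.033)&(z<.048)&(H>6)&(H<26)&(s>50)).astype(np.uint8)
    n,l,st,_=cv2.connectedComponentsWithStats(m)
    for i in range(1,n):
        if st[i,4]<40: continue
        q=w[l==i]; r=cv2.minAreaRect(q[:,:2].astype(np.float32)*1000); print(st[i,4],np.round(r[0],1),np.round(r[1],1),round(r[2],1),'z',np.median(q[:,2]).round(4))
E
python3 - <<'E'
from h import *
np.set_printoptions(precision=4,suppress=True)
go(.6045,.1165,.040,175.6); s=bot.state(); print(s['force'])
S=cam('side'); segs(S); a=cv2.resize(S['img'][215:315,190:310],None,fx=5,fy=5,interpolation=2); cv2.imwrite('pics/c5.png',a[...,::-1])
E
```

```text
t 12.3 pos [0.6047 0.1168 0.0402] yawY -4.28 tilt 0.02 j [-24.  44.  12. 115. -22.  23.   1.] w 0.0222 gf 77.92887210845947
shift [-0.3 -0.2  0.2] world-yaw change -0.1 deg -> tool z turn 0.002
[-0.4029 -0.6486 -1.6374]
163 [477.9 232.2] [26.5 53.8] 90.0 z 0.0399
203 [609.7 296.2] [36.5 54.6] 89.3 z 0.0393
```

View pics/c5.png

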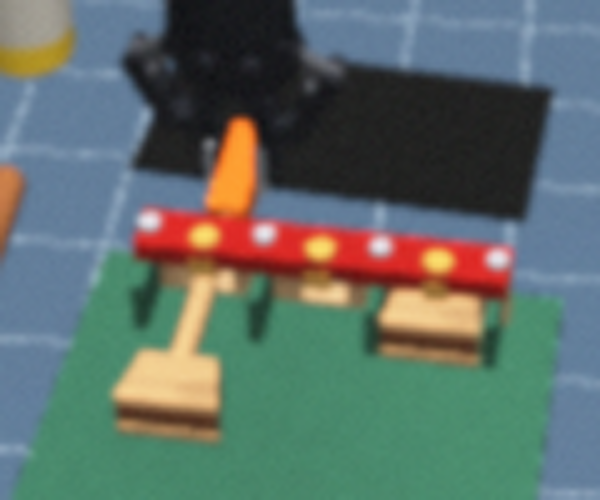

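Emit:
jog_arm:
  steps:
    - [10,-15,0.4,0,0,0,0]
    - [10,-20,0.5,0,0,0,0]
    - [10,-20,0.5,0,0,0,0]
    - [10,-20,0.5,0,0,0,0]
    - [10,-20,0.5,0,0,0,0]
    - [10,-15,0.4,0,0,0,0]
    - [10,0,0,0,0,0,0]

```text
time_s: 13.22
position: [0.5992, 0.0041, 0.0404]
orientation: [[0.078, 0.997, 0.0], [0.997, -0.078, -0.0], [-0.0, 0.0, -1.0]]
force: [0.3, -0.4, -2.2]
width: 0.0223
gripper_force: 77.9
```

Emit:
jog_arm:
  steps:
    - [10,-1,-33,0,0,0,0]
    - [10,-1,-33,0,0,0,0]
    - [10,-1,-33,0,0,0,0]
    - [10,0,-33,0,0,0,0]
    - [10,0,0,0,0,0,0]

```text
time_s: 13.85
position: [0.4648, 0.0138, 0.0404]
orientation: [[0.074, 0.997, -0.003], [0.997, -0.074, 0.001], [0.001, -0.003, -1.0]]
force: [-0.5, 0.2, -1.5]
width: 0.0223
gripper_force: 78.0
```

```bash
python3 - <<'E'
from h import *
np.set_printoptions(precision=4,suppress=True)
go(.4690,.018,.040,175.7); s=bot.state(); print(s['force'])
p=np.array(s['position']);R=np.array(s['orientation']); S=cam('side')
w=cloud(S); q=(w-p)@R
m=(q[...,0]>.05)&(q[...,0]<.175)&(abs(q[...,1])<.03)&(abs(q[...,2])<.04)
for lo in np.arange(.05,.165,.02):
    d=q[m&(q[...,0]>lo)&(q[...,0]<lo+.02)]
    if len(d)>8: print(lo.round(2),len(d),'wx',np.percentile((d@R.T+p)[:,0],[5,95]).mean(),'wy',(d@R.T+p)[:,1].mean(),'z',np.percentile((d@R.T+p)[:,2],[90]))
E
```

```text
t 13.85 pos [0.4648 0.0138 0.0404] yawY -4.26 tilt 0.18 j [-12.  40.   4. 134. -23.   7.  10.] w 0.0223 gf 77.96255350112915
shift [4.5 3.9 0.4] world-yaw change -0.0 deg -> tool z turn 0.001
[-0.4982  0.1786 -1.4983]
0.05 79 wx 0.4687587754230517 wy 0.07427424886194248 z [0.0316]
0.07 78 wx 0.47171524148648836 wy 0.09408561293136108 z [0.032]
0.09 68 wx 0.4732668706798707 wy 0.11235356095047591 z [0.0326]
0.11 47 wx 0.4735658132448185 wy 0.13181520234043817 z [0.0323]
0.13 18 wx 0.4686232210769403 wy 0.1541577144983321 z [0.0342]
```

Emit:
jog_arm:
  steps:
    - [10,0,4,0,0,0,0]
    - [10,0,0,0,0,0,0]
    - [10,8,-0.2,0,0,0,0]
    - [10,9,-0.2,0,0,0,0]
    - [10,9,-0.2,0,0,0,0]
    - [10,9,-0.2,0,0,0,0]
    - [10,0,0,0,0,0,0]

```text
time_s: 14.78
position: [0.4732, 0.0485, 0.0403]
orientation: [[0.074, 0.997, 0.0], [0.997, -0.074, 0.0], [0.0, 0.0, -1.0]]
force: [0.4, -0.3, -0.6]
width: 0.0223
gripper_force: 77.9
```

Emit:
jog_arm:
  steps:
    - [10,8,-0.2,0,0,0,0]
    - [10,8,-0.2,0,0,0,0]
    - [10,0,0,0,0,0,0]

```text
time_s: 15.15
position: [0.4741, 0.064, 0.0403]
orientation: [[0.075, 0.997, 0.0], [0.997, -0.075, 0.0], [0.0, 0.0, -1.0]]
force: [-0.8, 0.8, -1.3]
width: 0.0221
gripper_force: 78.0
```

```bash
python3 - <<'E'
from h import *
np.set_printoptions(precision=4,suppress=True)
go(.4725,.1232,.040,175.7); s=bot.state(); print(s['force']); segs(cam('side'))
E
```

```text
t 15.15 pos [0.4741 0.064  0.0403] yawY -4.32 tilt 0.01 j [-18.  40.   6. 132. -25.   9.   6.] w 0.0221 gf 77.95301556587219
shift [58.9 -6.   0.3] world-yaw change 0.0 deg -> tool z turn -0.0
[-0.7855  0.7947 -1.294 ]
200 [475.8 241.7] [37.7 52.4] 89.3 z 0.0398
201 [607.8 297.4] [35.1 54.1] 82.6 z 0.0396
```

Emit:
jog_arm:
  steps:
    - [10,8,-1,0,0,0,0]
    - [10,8,-0.8,0,0,0,0]
    - [10,8,-0.6,0,0,0,0]
    - [10,8,-0.6,0,0,0,0]
    - [10,9,-0.6,0,0,0,0]
    - [10,9,-0.6,0,0,0,0]
    - [10,9,-0.6,0,0,0,0]
    - [10,0,0,0,0,0,0]

```text
time_s: 16.2
position: [0.4737, 0.1237, 0.0403]
orientation: [[0.074, 0.997, 0.0], [0.997, -0.074, 0.0], [0.0, 0.0, -1.0]]
force: [0.8, -0.7, -1.8]
width: 0.0226
gripper_force: 77.9
```

Emit:
jog_arm:
  steps:
    - [10,-15,0.4,0,0,0,0]
    - [10,-20,0.5,0,0,0,0]
    - [10,-20,0.5,0,0,0,0]
    - [10,-20,0.5,0,0,0,0]
    - [10,-20,0.5,0,0,0,0]
    - [10,-15,0.4,0,0,0,0]
    - [10,0,0,0,0,0,0]

```text
time_s: 17.08
position: [0.4679, 0.011, 0.0404]
orientation: [[0.079, 0.997, -0.0], [0.997, -0.079, -0.0], [-0.001, -0.0, -1.0]]
force: [-0.0, 0.2, -0.7]
width: 0.0223
gripper_force: 78.0
```

```bash
python3 - <<'E'
from h import *
np.set_printoptions(precision=4,suppress=True)
go(.525,.045,.129,88); s=bot.state(); print(s['force']); segs(cam('side'))
E
```

```text
t 17.07 pos [0.4679 0.011  0.0404] yawY -4.53 tilt 0.03 j [-11.  40.   5. 134. -23.   7.  11.] w 0.0223 gf 77.96134114265442
shift [ 38.4  54.2 -88.6] world-yaw change -87.5 deg -> tool z turn 1.527
[-0.028   0.1867 -0.7027]
202 [609.  296.3] [35.8 54.4] 85.9 z 0.0393
200 [476.7 304.2] [33.4 52.7] 88.9 z 0.0399
```

Emit:
jog_arm:
  steps:
    - [10,0,0,-30,0,0,0]
    - [10,0,0,-40,0,0,0]
    - [10,0,0,0,0,0,0.185]
    - [10,0,0,0,0,0,0.185]
    - [10,0,0,0,0,0,0.185]
    - [10,0,0,0,0,0,0.185]
    - [10,45,28,0,0,0,0]
    - [10,0,0,0,0,0,0]

```text
time_s: 18.12
position: [0.524, 0.0255, 0.1103]
orientation: [[0.726, 0.688, 0.004], [0.688, -0.726, -0.0], [0.003, 0.003, -1.0]]
force: [-0.1, 0.2, -2.2]
width: 0.0222
gripper_force: 77.9
```

```bash
python3 - <<'E'
from h import *
np.set_printoptions(precision=4,suppress=True)
go(.522,.021,.0305)
E
```

```text
t 18.12 pos [0.524  0.0255 0.1103] yawY -46.53 tilt 0.22 j [-26.  36.  25. 126. -36.  25. -18.] w 0.0222 gf 77.94430017471313
shift [-4.7  1.7 79.7] world-yaw change 0 deg -> tool z turn -0.0
```

Emit:
jog_arm:
  steps:
    - [10,0,0,40,0,0,0]
    - [10,0,0,30,0,0,0]
    - [10,0,0,8,0,0,0]
    - [10,0,0,1,0,0,0]
    - [10,0,0,0,0,0,0]

```text
time_s: 18.75
position: [0.5204, 0.0233, 0.0321]
orientation: [[0.728, 0.685, 0.001], [0.685, -0.728, 0.0], [0.001, 0.001, -1.0]]
force: [0.7, 0.1, -0.3]
width: 0.0223
gripper_force: 78.0
```

Emit:
jog_arm:
  steps:
    - [26,0,0,0,0,0,0]
    - [55,0,0,0,0,0,0]
    - [55,0,0,0,0,0,0]
    - [55,0,0,-30,0,0,0]
    - [55,0,0,-50,0,0,0]
    - [55,0,0,-50,0,0,0]
    - [55,0,0,0,0,0,0]

```text
time_s: 19.62
position: [0.5216, 0.0234, 0.1644]
orientation: [[0.728, 0.685, 0.005], [0.685, -0.728, 0.001], [0.005, 0.003, -1.0]]
force: [-0.6, 0.5, 0.2]
width: 0.0555
gripper_force: 0.0
```

```bash
python3 - <<'E'
from h import *
np.set_printoptions(precision=4,suppress=True)
go(.611,.296,.16,87)
for n in('side','top'):
    c=cam(n); print(n); segs(c)
    w=cloud(c);H,s,v=cv2.split(cv2.cvtColor(c['img'],cv2.COLOR_RGB2HSV)); x,y,z=w[...,0],w[...,1],w[...,2]
    m=(x>.38)&(x<.72)&(y>-.1)&(y<.14)&(H>3)&(H<14)&(s>180)&(z<.05)
    print('handle',m.sum(),w[m].mean(0) if m.sum() else '')
    if n=='side': a=cv2.resize(c['img'][215:335,170:310],None,fx=5,fy=5,interpolation=2); cv2.imwrite('pics/c6.png',a[...,::-1])
E
```

```text
t 19.62 pos [0.5216 0.0234 0.1644] yawY -46.74 tilt 0.32 j [-31.  32.  33. 124. -32.  32. -21.] w 0.0555 gf 0.0
shift [ 251.9 -137.3    5.1] world-yaw change -46.3 deg -> tool z turn 0.807
side
199 [608.8 295.9] [36.2 54. ] 86.4 z 0.0394
199 [475.9 304.2] [33.7 52.3] 86.7 z 0.0396
handle 129 [0.5193 0.0328 0.015 ]
top
179 [609.7 294.4] [33.4 52.9] 88.5 z 0.0406
handle 82 [0.5078 0.0108 0.0228]
```

View pics/c6.png

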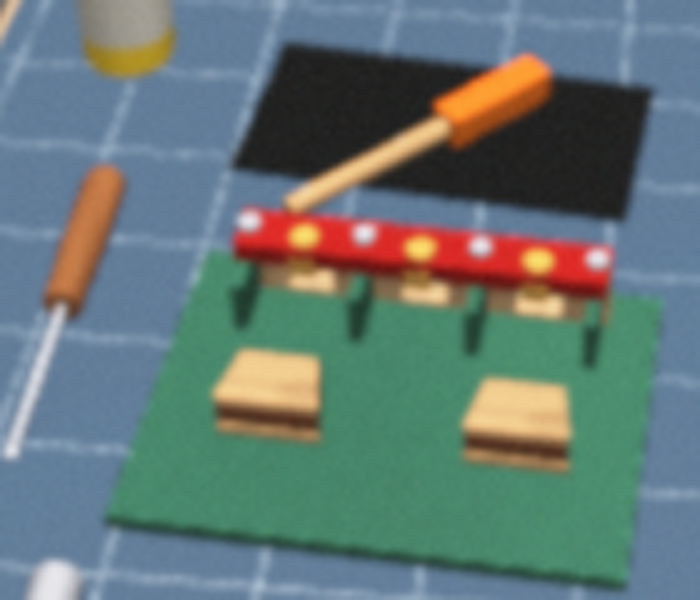

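```bash
cat > tab.py <<'E'
from h import *
np.set_printoptions(precision=4,suppress=True)
def table(c,n,show=True):
    w=cloud(c);H,s,v=cv2.split(cv2.cvtColor(c['img'],cv2.COLOR_RGB2HSV)); x,y,z=w[...,0],w[...,1],w[...,2]
    near=np.hypot(x-.561,y+.327)<.2
    k=near&(np.hypot(x-.561,y+.327)<.03)&(abs(z-.104)<.006)
    r=cv2.minAreaRect(w[k][:,:2].astype(np.float32)*1000); ax=np.array(r[0])
    d=near&(abs(z-.048)<.005)&(v>140)
    h=cv2.convexHull(w[d][:,:2].astype(np.float32)*1000)
    (ex,ey),es,_=cv2.fitEllipse(h)
    print(n,'knob',ax.round(1),np.round(r[1],1),'disc',round(ex,1),round(ey,1),np.round(es,1))
    f=near&(y>-.25)&(abs(z-.066)<.005)&(np.hypot(x-.561,y+.327)>.088)&(np.hypot(x-.561,y+.327)<.175)
    if f.sum()>10:
        l=cv2.fitLine(w[f][:,:2].astype(np.float32)*1000,cv2.DIST_HUBER,0,.1,.1).ravel(); print(' fence n',f.sum(),'dir',np.degrees(np.arctan2(l[1],l[0])).round(1),'mid',l[2:].round(1),w[f].mean(0))
    g=(near&(z>.072)&(z<.084)&(np.hypot(x-.561,y+.327)>.085)&(np.hypot(x-.561,y+.327)<.15)).astype(np.uint8)
    N,l,st,_=cv2.connectedComponentsWithStats(g)
    for i in range(1,N):
        if st[i,4]<60: continue
        q=w[l==i]; r=cv2.minAreaRect(q[:,:2].astype(np.float32)*1000); cen=np.array(r[0])
        for nm,a in(('knob',ax),('disc',np.array([ex,ey]))):
            dd=cen-a; print('  seg',st[i,4],cen.round(1),np.round(r[1],1),round(r[2],1),'col',c['img'][l==i].mean(0).round(),nm,'r',np.hypot(*dd).round(1),'ang',np.degrees(np.arctan2(dd[1],dd[0])).round(2))
if __name__=='__main__':
    for n in('top','side'): table(cam(n),n)
E
python3 tab.py
```

```text
top knob [ 562.1 -328.2] [41.6 41.2] disc 562.8 -329.4 [348.8 350.1]
 fence n 96 dir -84.0 mid [ 553.4 -193. ] [ 0.5527 -0.1947  0.0661]
  seg 177 [ 459.1 -278.4] [52.6 31.9] 65.4 col [98. 73. 59.] knob r 114.5 ang 154.19
  seg 177 [ 459.1 -278.4] [52.6 31.9] 65.4 col [98. 73. 59.] disc r 115.6 ang 153.8
  seg 179 [ 454.  -366.6] [31.6 52.3] 19.8 col [104.  81.  66.] knob r 114.8 ang -160.46
  seg 179 [ 454.  -366.6] [31.6 52.3] 19.8 col [104.  81.  66.] disc r 115.0 ang -161.12
side knob [0. 0.] [0. 0.] disc 560.5 -327.2 [347.1 363.3]
 fence n 11 dir 39.3 mid [ 511.4 -205.6] [ 0.5145 -0.203   0.065 ]
  seg 69 [ 452.3 -365.1] [32.6 55.2] 17.0 col [150. 113.  94.] knob r 581.3 ang -38.91
  seg 69 [ 452.3 -365.1] [32.6 55.2] 17.0 col [150. 113.  94.] disc r 114.7 ang -160.69
  seg 83 [ 458.2 -277.7] [60.9 36.6] 62.7 col [129.  87.  66.] knob r 535.8 ang -31.22
  seg 83 [ 458.2 -277.7] [60.9 36.6] 62.7 col [129.  87.  66.] disc r 113.7 ang 154.18
```

Emit:
jog_arm:
  steps:
    - [70,50,-27,0,0,0,0]
    - [70,50,-27,0,0,0,0]
    - [70,50,-27,0,0,0,0]
    - [70,50,-27,0,0,0,0]
    - [70,45,-27,0,0,0,0]
    - [70,0,0,0,0,0,0.185]
    - [70,0,0,0,0,0,0.185]
    - [70,0,0,0,0,0,0.185]

```text
time_s: 20.82
position: [0.6056, 0.289, 0.1593]
orientation: [[0.981, 0.192, -0.002], [0.192, -0.981, -0.001], [-0.003, 0.001, -1.0]]
force: [0.6, -0.3, -0.2]
width: 0.0699
gripper_force: 0.0
```

Emit:
jog_arm:
  steps:
    - [70,0,0,0,0,0,0.185]
    - [70,0,0,0,0,0,0.05]
    - [70,0,0,0,0,0,0]

```text
time_s: 21.2
position: [0.6056, 0.289, 0.1595]
orientation: [[0.999, -0.035, -0.002], [-0.035, -0.999, -0.002], [-0.002, 0.002, -1.0]]
force: [0.3, -0.7, -0.8]
width: 0.0703
gripper_force: 0.0
```

```bash
python3 - <<'E'
from h import *
np.set_printoptions(precision=4,suppress=True)
segs(cam('side')); go(.611,.296,.03,86.5)
E
```

```text
201 [607.7 297.2] [36.5 54.6] 82.3 z 0.0397
198 [475.7 305.2] [35.9 53.2] 84.7 z 0.0396
t 21.25 pos [0.6057 0.289  0.1598] yawY -91.97 tilt 0.12 j [-59.  46.  49. 105. -44.  50. -80.] w 0.07 gf 0.0
shift [  5.2  -7.4 129.8] world-yaw change -1.5 deg -> tool z turn 0.027
```

Emit:
jog_arm:
  steps:
    - [56,5,-6.5,30,0,0,0.02]
    - [56,0,0,45,0,0,0]
    - [56,0,0,35,0,0,0]
    - [56,0,0,13,0,0,0]
    - [56,0,0,0,0,0,0]
  newtons: 40

```text
time_s: 21.88
position: [0.6113, 0.2952, 0.0379]
orientation: [[0.998, -0.055, -0.001], [-0.055, -0.998, -0.001], [-0.001, 0.001, -1.0]]
force: [-0.2, -0.6, 0.7]
width: 0.0559
gripper_force: 0.0
```

```bash
python3 - <<'E'
from h import *
np.set_printoptions(precision=4,suppress=True)
go(.6105,.2955,.036,86.5); print(bot.state()['force'])
E
```

```text
t 21.88 pos [0.6113 0.2952 0.0379] yawY -93.17 tilt 0.06 j [-54.  54.  40. 107. -54.  40. -75.] w 0.0559 gf 0.0
shift [-0.8 -0.2  1.9] world-yaw change -0.3 deg -> tool z turn 0.006
[-0.1621 -0.56    0.6606]
```

Emit:
jog_arm:
  steps:
    - [40,0,0,1,0,0,0]
    - [25,0,0,0,0,0,0]
    - [25,0,0,0,0,0,0]
    - [25,0,0,0,0,0,0]
    - [25,0,0,-20,0,0,0]
    - [25,0,0,-45,0,0,0]
    - [25,0,0,-50,0,0,0]
    - [25,0,0,0,0,0,0]

```text
time_s: 22.88
position: [0.6133, 0.2959, 0.1575]
orientation: [[0.998, -0.055, 0.006], [-0.055, -0.998, 0.003], [0.006, -0.003, -1.0]]
force: [-0.3, 0.1, -0.2]
width: 0.031
gripper_force: 40.5
```

```bash
python3 - <<'E'
from h import *
np.set_printoptions(precision=4,suppress=True)
go(.525,-.22,.15,109.2); print(bot.state()['force']); c=cam('side')
s=bot.state();p=np.array(s['position']);R=np.array(s['orientation']); w=cloud(c); q=(w-p)@R
H,S,v=cv2.split(cv2.cvtColor(c['img'],cv2.COLOR_RGB2HSV))
m=(abs(q[...,0])<.05)&(abs(q[...,1])<.03)&(q[...,2]>-.02)&(q[...,2]<.045)&(H>6)&(H<26)&(S>60)
print(m.sum(),np.percentile(q[m],[2,50,98],axis=0))
cv2.imwrite('pics/c7.png',cv2.resize(c['img'][150:290,160:300],None,fx=4,fy=4)[...,::-1])
E
```

```text
t 22.88 pos [0.6133 0.2959 0.1575] yawY -93.18 tilt 0.39 j [-59.  46.  49. 104. -45.  50. -81.] w 0.031 gf 40.48662185668945
shift [-59.6 520.    5.5] world-yaw change 22.4 deg -> tool z turn -0.391
[-0.2555  0.1183 -0.1725]
187 [[-0.0283 -0.0209 -0.0091]
 [-0.0153 -0.0143  0.0039]
 [ 0.0243  0.0155  0.025 ]]
```

View pics/c7.png

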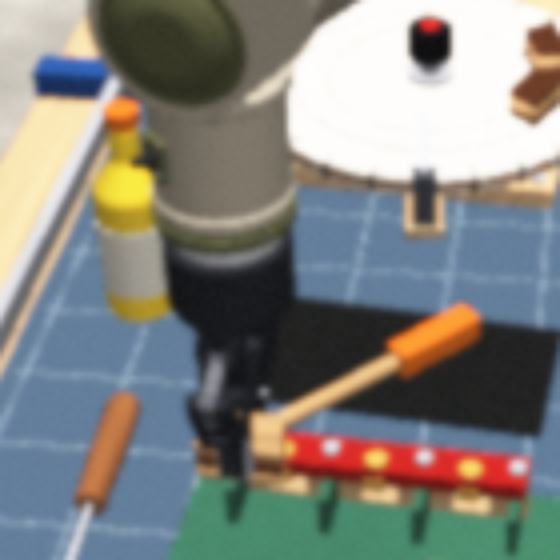

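Emit:
jog_arm:
  steps:
    - [25,0,0,0,0,0,-0.18]
    - [25,0,0,0,0,0,-0.18]
    - [25,-20,36,0,0,0,-0.03]
    - [25,-25,46,0,0,0,0]
    - [25,-25,46,0,0,0,0]
    - [25,-25,46,0,0,0,0]
    - [25,-25,46,0,0,0,0]
    - [25,-25,46,0,0,0,0]

```text
time_s: 23.92
position: [0.5596, -0.0042, 0.1519]
orientation: [[0.944, 0.329, -0.001], [0.329, -0.944, -0.0], [-0.001, -0.0, -1.0]]
force: [1.2, -0.4, -0.8]
width: 0.0312
gripper_force: 40.5
```

Emit:
jog_arm:
  steps:
    - [25,-25,46,0,0,0,0]
    - [25,-25,46,0,0,0,0]
    - [25,-25,46,0,0,0,0]
    - [25,-20,40,0,0,0,0]
    - [25,0,0,0,0,0,0]
    - [25,0,0,0,0,0,0]

```text
time_s: 24.68
position: [0.5289, -0.2016, 0.1518]
orientation: [[0.945, 0.328, -0.001], [0.328, -0.945, 0.001], [-0.001, -0.001, -1.0]]
force: [-0.5, 0.4, -0.4]
width: 0.0311
gripper_force: 40.5
```

```bash
python3 - <<'E'
from h import *
np.set_printoptions(precision=4,suppress=True)
go(.525,-.22,.0775,109.2)
c=cam('side'); s=bot.state();p=np.array(s['position']);R=np.array(s['orientation']); w=cloud(c); q=(w-p)@R
H,S,v=cv2.split(cv2.cvtColor(c['img'],cv2.COLOR_RGB2HSV))
m=(abs(q[...,0])<.05)&(abs(q[...,1])<.03)&(q[...,2]>-.02)&(q[...,2]<.045)&(H>6)&(H<26)&(S>60)
print(m.sum(),np.percentile(q[m],[2,50,98],axis=0) if m.sum()>5 else '')
E
python3 tab.py
```

```text
t 24.68 pos [ 0.5289 -0.2016  0.1518] yawY -70.83 tilt 0.09 j [ -9.  36.  36. 119. -37.  36. -18.] w 0.0311 gf 40.45616805553436
shift [-9.7 16.2 74.3] world-yaw change 0.0 deg -> tool z turn -0.001
99 [[-0.0265 -0.0274 -0.0125]
 [ 0.0087 -0.0142  0.0033]
 [ 0.0214  0.0146  0.0266]]
top knob [ 559.  -333.7] [30.8 44.7] disc 563.1 -329.3 [348.6 350.6]
  seg 180 [ 458.6 -278.2] [52.4 32.1] 64.1 col [94. 70. 56.] knob r 114.7 ang 151.04
  seg 180 [ 458.6 -278.2] [52.4 32.1] 64.1 col [94. 70. 56.] disc r 116.3 ang 153.9
  seg 176 [ 454.  -366.8] [31.6 54.1] 19.7 col [98. 75. 61.] knob r 110.1 ang -162.51
  seg 176 [ 454.  -366.8] [31.6 54.1] 19.7 col [98. 75. 61.] disc r 115.3 ang -161.03
side knob [ 568.1 -325.4] [27.  41.5] disc 560.2 -326.6 [347.9 361. ]
 fence n 40 dir -84.1 mid [ 551.4 -193.7] [ 0.5444 -0.1971  0.0665]
  seg 70 [ 452.6 -367.3] [32.5 61.1] 16.3 col [149. 113.  95.] knob r 122.9 ang -160.06
  seg 70 [ 452.6 -367.3] [32.5 61.1] 16.3 col [149. 113.  95.] disc r 115.1 ang -159.29
  seg 80 [ 457.6 -278.4] [57.8 34.4] 63.7 col [126.  84.  63.] knob r 120.1 ang 156.97
  seg 80 [ 457.6 -278.4] [57.8 34.4] 63.7 col [126.  84.  63.] disc r 113.4 ang 154.85
```

Emit:
jog_arm:
  steps:
    - [25,-10.5,16,10,0,0,0]
    - [25,0,0,25,0,0,0]
    - [25,0,0,25,0,0,0]
    - [25,0,0,10,0,0,0]
    - [25,0,0,3,0,0,0]
    - [25,0,0,0,0,0,0]

```text
time_s: 25.58
position: [0.525, -0.2207, 0.0797]
orientation: [[0.944, 0.329, 0.0], [0.329, -0.944, -0.0], [0.0, 0.0, -1.0]]
force: [0.7, -0.5, -0.7]
width: 0.0313
gripper_force: 40.5
```

```bash
python3 - <<'E'
from h import *
np.set_printoptions(precision=4,suppress=True)
go(.524,-.220,.0755,109.2); s=bot.state(); print(s['force'],s['torque'])
c=cam('side'); cv2.imwrite('pics/c8.png',cv2.resize(c['img'][140:220,220:330],None,fx=6,fy=6,interpolation=2)[...,::-1])
E
```

```text
t 25.57 pos [ 0.525  -0.2207  0.0797] yawY -70.79 tilt 0.03 j [ -2.  42.  29. 121. -43.  28. -11.] w 0.0313 gf 40.464908480644226
shift [-0.7 -0.9  4.2] world-yaw change -0.0 deg -> tool z turn 0.0
[ 0.6772 -0.5018 -0.657 ] [ 0.0007 -0.0585 -0.0252]
```

View pics/c8.png

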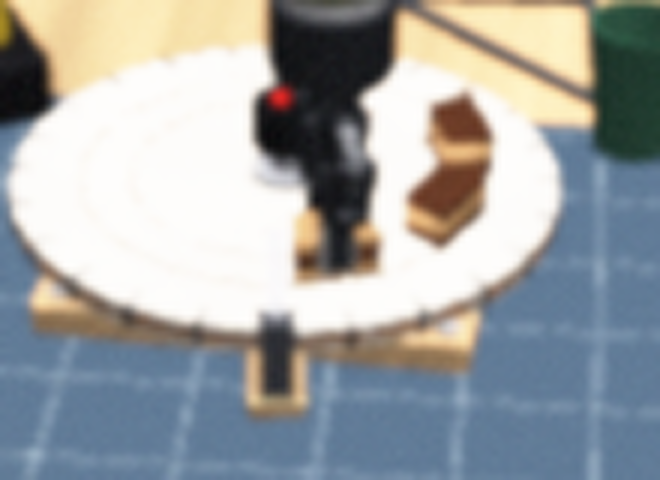

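The picture shows the held segment at crop (338,245), just beside the fence at (275,320). I lower and release.

Emit:
jog_arm:
  steps:
    - [25,0,0,3,0,0,0]
    - [25,0,0,1,0,0,0]
    - [25,0,0,0,0,0,0]
    - [34,0,0,0,0,0,0]
    - [50,0,0,0,0,0,0]
    - [50,0,0,0,0,0,0]
    - [50,0,0,-20,0,0,0]
    - [50,0,0,-50,0,0,0]

```text
time_s: 26.62
position: [0.5236, -0.2204, 0.1444]
orientation: [[0.945, 0.328, -0.004], [0.328, -0.945, 0.001], [-0.003, -0.002, -1.0]]
force: [1.5, -0.2, 0.4]
width: 0.0497
gripper_force: 0.0
```

Emit:
jog_arm:
  steps:
    - [60,0,0,-20,0,0,0]
    - [60,0,50,0,0,0,0]
    - [60,0,50,0,0,0,0]
    - [60,0,0,0,0,0,0]

```text
time_s: 27.12
position: [0.5577, -0.3193, 0.1655]
orientation: [[0.946, 0.325, 0.001], [0.325, -0.946, -0.003], [-0.0, 0.003, -1.0]]
force: [-0.4, 0.4, 0.1]
width: 0.0602
gripper_force: 0.0
```

```bash
python3 tab.py; python3 - <<'E'
from h import *
np.set_printoptions(precision=4,suppress=True)
go(.5625,-.3285,.090)
E
```

```text
top knob [0. 0.] [0. 0.] disc 562.8 -329.3 [348.1 350. ]
  seg 174 [ 459.5 -278.2] [53.7 31.8] 64.4 col [94. 70. 56.] knob r 537.1 ang -31.19
  seg 174 [ 459.5 -278.2] [53.7 31.8] 64.4 col [94. 70. 56.] disc r 115.2 ang 153.66
  seg 180 [ 454.  -366.6] [31.7 53. ] 19.8 col [100.  77.  63.] knob r 583.5 ang -38.92
  seg 180 [ 454.  -366.6] [31.7 53. ] 19.8 col [100.  77.  63.] disc r 115.0 ang -161.06
side knob [ 559.5 -324.6] [41.7 42.8] disc 560.0 -326.9 [348.2 358.9]
 fence n 76 dir 32.3 mid [ 518.5 -206.7] [ 0.5302 -0.2025  0.066 ]
  seg 69 [ 451.7 -364.7] [32.2 55.4] 16.3 col [148. 112.  94.] knob r 115.1 ang -159.61
  seg 69 [ 451.7 -364.7] [32.2 55.4] 16.3 col [148. 112.  94.] disc r 114.7 ang -160.77
  seg 82 [ 458.1 -277. ] [55.3 35.9] 66.0 col [124.  83.  62.] knob r 112.0 ang 154.84
  seg 82 [ 458.1 -277. ] [55.3 35.9] 66.0 col [124.  83.  62.] disc r 113.5 ang 153.9
  seg 84 [ 519.7 -217.6] [51.2 37.7] 13.6 col [235. 204. 157.] knob r 114.2 ang 110.37
  seg 84 [ 519.7 -217.6] [51.2 37.7] 13.6 col [235. 204. 157.] disc r 116.5 ang 110.21
t 27.23 pos [ 0.5569 -0.3153  0.1648] yawY -70.87 tilt 0.06 j [  1.  39.  37. 109. -34.  43. -13.] w 0.0598 gf 0.0
shift [ 1.  14.4 74.7] world-yaw change 0 deg -> tool z turn -0.0
```

Emit:
jog_arm:
  steps:
    - [60,1,13,0,0,0,0]
    - [60,0,0,30,0,0,0]
    - [60,0,0,30,0,0,0]
    - [60,0,0,12,0,0,0]
    - [60,0,0,0,0,0,0]
  newtons: 60

```text
time_s: 27.85
position: [0.5626, -0.327, 0.0929]
orientation: [[0.944, 0.329, -0.001], [0.329, -0.944, 0.0], [-0.001, -0.001, -1.0]]
force: [-0.1, 0.6, 0.0]
width: 0.0602
gripper_force: 0.0
```

```bash
python3 - <<'E'
from h import *
np.set_printoptions(precision=4,suppress=True)
go(.5625,-.327,.090)
E
```

```text
t 27.85 pos [ 0.5626 -0.327   0.0929] yawY -70.8 tilt 0.06 j [  5.  45.  32. 110. -39.  37.  -9.] w 0.0602 gf 0.0
shift [-0.1 -0.   2.9] world-yaw change 0 deg -> tool z turn -0.0
```

Emit:
jog_arm:
  steps:
    - [45,0,0,2,0,0,0]
    - [36,0,0,0,0,0,0]
    - [36,0,0,0,0,0,0]
    - [36,0,0,0,0,0,0]

```text
time_s: 28.35
position: [0.5639, -0.3293, 0.093]
orientation: [[0.945, 0.328, 0.003], [0.328, -0.945, -0.004], [0.002, 0.005, -1.0]]
force: [1.6, -4.7, 0.1]
width: 0.0407
gripper_force: 60.9
```

Emit:
jog_arm:
  steps:
    - [36,0,0,0,0,0,-0.08]
    - [36,0,0,0,0,0,-0.12]
    - [36,0,0,0,0,0,-0.13]
    - [36,0,0,0,0,0,-0.13]
    - [36,0,0,0,0,0,-0.13]
    - [36,0,0,0,0,0,-0.12]
    - [36,0,0,0,0,0,-0.075]
    - [36,0,0,0,0,0,0]

```text
time_s: 29.35
position: [0.5636, -0.329, 0.093]
orientation: [[0.437, 0.899, 0.003], [0.899, -0.437, -0.003], [-0.001, 0.004, -1.0]]
force: [0.4, -4.9, 5.8]
width: 0.0406
gripper_force: 61.5
```

Emit:
jog_arm:
  steps:
    - [36,0,0,0,0,0,0]
    - [36,0,0,0,0,0,0]

```text
time_s: 29.6
position: [0.5637, -0.329, 0.0929]
orientation: [[0.438, 0.899, 0.003], [0.899, -0.438, -0.003], [-0.001, 0.004, -1.0]]
force: [1.4, -4.4, 7.8]
width: 0.0408
gripper_force: 61.6
```

```bash
python3 tab.py; python3 - <<'E'
from h import *
go(.5625,-.327,.090,-25.8); s=bot.state(); print(s['force'],s['torque'])
E
```

```text
top knob [0. 0.] [0. 0.] disc 562.7 -330.0 [346.1 348.3]
  seg 184 [ 511.4 -432.4] [32.6 53.9] 64.1 col [101.  77.  62.] knob r 669.7 ang -40.22
  seg 184 [ 511.4 -432.4] [32.6 53.9] 64.1 col [101.  77.  62.] disc r 114.6 ang -116.62
  seg 180 [ 453.7 -365.8] [31.7 52.6] 19.8 col [101.  77.  63.] knob r 582.9 ang -38.88
  seg 180 [ 453.7 -365.8] [31.7 52.6] 19.8 col [101.  77.  63.] disc r 114.7 ang -161.78
side knob [ 563.1 -322.3] [34.9 52.2] disc 560.0 -325.2 [347.6 359.1]
 fence n 41 dir -88.3 mid [ 550.9 -192.1] [ 0.5421 -0.1984  0.0664]
  seg 65 [ 452.1 -366.1] [32.4 59.4] 14.0 col [148. 112.  94.] knob r 119.3 ang -158.47
  seg 65 [ 452.1 -366.1] [32.4 59.4] 14.0 col [148. 112.  94.] disc r 115.4 ang -159.24
  seg 74 [ 455.5 -277.5] [58.4 33.6] 59.3 col [230. 193. 140.] knob r 116.6 ang 157.37
  seg 74 [ 455.5 -277.5] [58.4 33.6] 59.3 col [230. 193. 140.] disc r 114.9 ang 155.46
t 29.7 pos [ 0.5637 -0.329   0.0929] yawY -26.0 tilt 0.25 j [ 13.  42.  20. 109. -25.  33.  23.] w 0.0401 gf 61.5552020072937
shift [ 1.3 -1.9  2.9] world-yaw change 0.2 deg -> tool z turn -0.004
[ 1.19630352 -6.06580506  7.40703211] [-0.94105595 -0.16867319  0.07853662]
```

Three clicks are confirmed: the walnut piece now sits where its neighbour was, and the maple one is at about 155°. I release the knob.

Emit:
jog_arm:
  steps:
    - [50,0,0,0,0,0,0]
    - [60,0,0,0,0,0,0]
    - [60,0,0,0,0,0,0]
    - [60,0,0,-30,0,0,0]
    - [60,0,0,-50,0,0,0]
    - [60,0,0,0,0,0,0]

```text
time_s: 30.45
position: [0.5641, -0.3282, 0.1747]
orientation: [[0.436, 0.9, 0.005], [0.9, -0.436, -0.002], [-0.0, 0.006, -1.0]]
force: [0.2, -0.1, -1.7]
width: 0.0599
gripper_force: 0.0
```

```bash
python3 tab.py; python3 - <<'E'
from h import *
np.set_printoptions(precision=4,suppress=True)
for n in ('side','top'): segs(cam(n))
go(.478,.3035,.17,86.7)
E
```

```text
top knob [0. 0.] [0. 0.] disc 562.9 -329.5 [347.  348.8]
  seg 187 [ 512.1 -432.7] [33.4 53.6] 63.7 col [101.  76.  61.] knob r 670.5 ang -40.2
  seg 187 [ 512.1 -432.7] [33.4 53.6] 63.7 col [101.  76.  61.] disc r 115.0 ang -116.18
  seg 163 [ 453.2 -366.1] [30.6 53.2] 19.9 col [100.  77.  63.] knob r 582.6 ang -38.93
  seg 163 [ 453.2 -366.1] [30.6 53.2] 19.9 col [100.  77.  63.] disc r 115.6 ang -161.55
side knob [ 561.5 -324.6] [43.8 42.1] disc 560.2 -326.4 [347.2 362.7]
 fence n 36 dir -84.0 mid [ 551.5 -194.7] [ 0.5462 -0.198   0.0662]
  seg 66 [ 508.1 -429.8] [36.3 53. ] 61.5 col [145. 101.  72.] knob r 118.0 ang -116.92
  seg 66 [ 508.1 -429.8] [36.3 53. ] 61.5 col [145. 101.  72.] disc r 115.7 ang -116.74
  seg 66 [ 451.7 -365.1] [32.2 56.7] 17.1 col [148. 112.  95.] knob r 117.1 ang -159.73
  seg 66 [ 451.7 -365.1] [32.2 56.7] 17.1 col [148. 112.  95.] disc r 115.2 ang -160.37
  seg 79 [ 454.5 -277.8] [55.5 34.2] 55.8 col [229. 190. 137.] knob r 116.9 ang 156.39
  seg 79 [ 454.5 -277.8] [55.5 34.2] 55.8 col [229. 190. 137.] disc r 116.4 ang 155.28
199 [476.4 303.9] [33.4 52.9] 87.4 z 0.0395
184 [476.6 302.1] [34.9 52.1] 87.1 z 0.0406
t 30.65 pos [ 0.5623 -0.3265  0.1703] yawY -25.82 tilt 0.1 j [ 10.  37.  24. 107. -22.  41.  20.] w 0.0598 gf 0.0
shift [ 530.4 -350.3    1. ] world-yaw change -67.5 deg -> tool z turn 1.178
```

Emit:
jog_arm:
  steps:
    - [60,30,-20,0,0,0,0]
    - [60,45,-30,0,0,0,0]
    - [60,45,-30,0,0,0,0]
    - [60,45,-30,0,0,0,0]
    - [60,45,-30,0,0,0,0]
    - [60,45,-30,0,0,0,0]
    - [60,45,-30,0,0,0,0]
    - [60,45,-30,0,0,0,0]

```text
time_s: 31.65
position: [0.5052, 0.0852, 0.1703]
orientation: [[0.436, 0.9, -0.002], [0.9, -0.436, -0.001], [-0.001, -0.001, -1.0]]
force: [1.5, 0.1, 0.5]
width: 0.0599
gripper_force: 0.0
```

Emit:
jog_arm:
  steps:
    - [60,45,-30,0,0,0,0]
    - [60,45,-30,0,0,0,0]
    - [60,45,-30,0,0,0,0]
    - [60,45,-30,0,0,0,0]
    - [60,0,0,0,0,0,0.18]
    - [60,0,0,0,0,0,0.18]
    - [60,0,0,0,0,0,0.18]
    - [60,0,0,0,0,0,0.18]

```text
time_s: 32.65
position: [0.476, 0.2976, 0.1702]
orientation: [[0.923, 0.384, -0.001], [0.384, -0.923, -0.002], [-0.002, 0.001, -1.0]]
force: [-0.5, -0.2, 0.3]
width: 0.0597
gripper_force: 0.0
```

Emit:
jog_arm:
  steps:
    - [60,0,0,0,0,0,0.18]
    - [60,0,0,0,0,0,0.18]
    - [60,0,0,0,0,0,0.1]
    - [60,0,0,0,0,0,0]

```text
time_s: 33.15
position: [0.476, 0.2977, 0.1701]
orientation: [[0.998, -0.059, -0.001], [-0.059, -0.998, -0.002], [-0.001, 0.002, -1.0]]
force: [0.1, -0.3, -0.2]
width: 0.0603
gripper_force: 0.0
```

```bash
python3 tab.py; python3 - <<'E'
from h import *
np.set_printoptions(precision=4,suppress=True)
go(.478,.3035,.037,86.7)
c=cam('top'); cv2.imwrite('pics/c9.png',cv2.resize(c['img'][115:245,300:435],None,fx=4.4,fy=4.4,interpolation=2)[...,::-1])
E
```

```text
top knob [ 562.1 -328.3] [41.1 41.2] disc 562.8 -329.3 [348.5 349.7]
 fence n 100 dir -84.6 mid [ 553.1 -193.2] [ 0.5489 -0.1975  0.066 ]
  seg 189 [ 511.9 -432.5] [33.5 53.7] 63.1 col [98. 74. 59.] knob r 115.7 ang -115.72
  seg 189 [ 511.9 -432.5] [33.5 53.7] 63.1 col [98. 74. 59.] disc r 115.1 ang -116.27
  seg 129 [ 502.  -256.5] [53.1 30.3] 57.8 col [175. 147. 110.] knob r 93.6 ang 129.92
  seg 129 [ 502.  -256.5] [53.1 30.3] 57.8 col [175. 147. 110.] disc r 94.9 ang 129.85
  seg 176 [ 453.5 -365. ] [31.7 53.8] 19.8 col [98. 76. 62.] knob r 114.7 ang -161.3
  seg 176 [ 453.5 -365. ] [31.7 53.8] 19.8 col [98. 76. 62.] disc r 115.1 ang -161.91
side knob [0. 0.] [0. 0.] disc 560.3 -327.0 [348.6 355.4]
t 33.25 pos [0.4763 0.2977 0.1706] yawY -93.31 tilt 0.08 j [-69.  39.  50. 119. -45.  43. -84.] w 0.06 gf 0.0
shift [  1.5  -6.1 133.6] world-yaw change 0.0 deg -> tool z turn -0.0
```

View pics/c9.png

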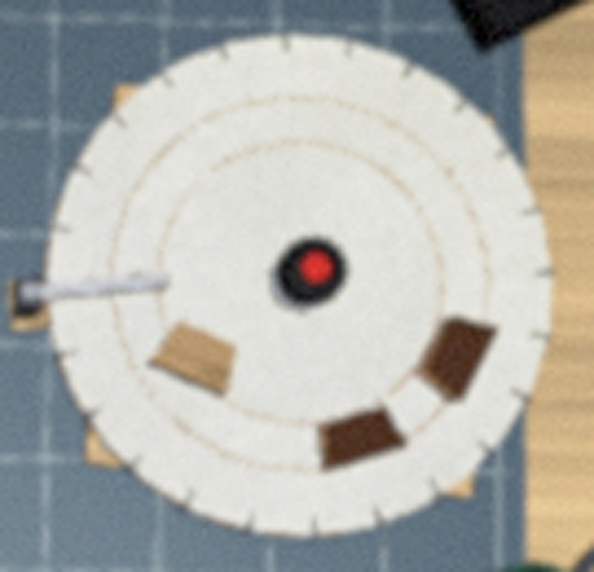

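The second view shows that the placed segment has been knocked aside: it is at crop (198,357) and no longer on the ring. It overlaps the fence place, so I mend it first.

```bash
cat > fit.py <<'E'
from h import *
from scipy.optimize import minimize
np.set_printoptions(precision=4,suppress=True)
def fit(c,x0,y0,yaw0,zt=.078):
    """fit trapezoid top to the tan colour in the top view"""
    H,s,v=cv2.split(cv2.cvtColor(c['img'],cv2.COLOR_RGB2HSV))
    w=cloud(c); m=((H>6)&(H<26)&(s>70)&(abs(w[...,2]-zt)<.008)&(np.hypot(w[...,0]-x0,w[...,1]-y0)<.05)).astype(np.float32)
    m=cv2.resize(m[140:260,120:450],None,fx=4,fy=4,interpolation=1)
    P0=np.array([[16,28],[16,-28],[-16,-21],[-16,21]])/1000
    def cost(a):
        t=a[2]; R=np.array([[np.cos(t),-np.sin(t)],[np.sin(t),np.cos(t)]]); q=P0@R.T+a[:2]
        u=np.array([px(c,[*k,zt]) for k in q]); u=(u-[120,140])*4+1.5
        g=np.zeros_like(m); cv2.fillPoly(g,[np.round(u*16).astype(np.int32)],1.,shift=4); return np.abs(g-m).sum()
    r=minimize(cost,[x0,y0,np.radians(yaw0)],method='Nelder-Mead',options=dict(initial_simplex=[[x0,y0,np.radians(yaw0)],[x0+.006,y0,np.radians(yaw0)],[x0,y0+.006,np.radians(yaw0)],[x0,y0,np.radians(yaw0+8)]]))
    print('fit',r.x[:2],np.degrees(r.x[2]).round(1),'cost',r.fun,'area',m.sum()); return r.x
E
python3 - <<'E'
from fit import *
c=cam('top')
k=[(341.8,188.2),(353.6,193.9),(350.5,204.5),(334.1,196.4)]
q=np.array([P(c,*u,z=.078) for u in k]); print(q, q.mean(0))
fit(c,q[:,0].mean(),q[:,1].mean(),150); fit(c,.505,-.252,145)
go(.5,-.25,.17,150)
E
```

```text
[[ 0.5274 -0.2468  0.078 ]
 [ 0.5113 -0.2819  0.078 ]
 [ 0.4795 -0.2731  0.078 ]
 [ 0.5023 -0.2243  0.078 ]] [ 0.5051 -0.2565  0.078 ]
fit [ 0.5054 -0.2539] 158.9 cost 402.28125 area 2608.0
fit [ 0.5054 -0.2548] 155.7 cost 414.75 area 2608.0
t 33.35 pos [0.4765 0.2977 0.171 ] yawY -93.36 tilt 0.03 j [-69.  39.  50. 119. -45.  43. -84.] w 0.0602 gf 0.0
shift [ 55.6 545.4   1.2] world-yaw change 63.4 deg -> tool z turn -1.106
```

Emit:
jog_arm:
  steps:
    - [60,5,40,0,0,0,0]
    - [60,6,52,0,0,0,0]
    - [60,6,52,0,0,0,0]
    - [60,6,52,0,0,0,0]
    - [60,6,52,0,0,0,0]
    - [60,6,52,0,0,0,0]
    - [60,6,52,0,0,0,0]
    - [60,6,52,0,0,0,0]

```text
time_s: 34.35
position: [0.4992, -0.11, 0.1715]
orientation: [[0.998, -0.059, 0.001], [-0.059, -0.998, 0.0], [0.001, -0.0, -1.0]]
force: [-0.1, -0.2, 0.1]
width: 0.0602
gripper_force: 0.0
```

Emit:
jog_arm:
  steps:
    - [60,6,52,0,0,0,0]
    - [60,6,52,0,0,0,0]
    - [60,3,42,0,0,0,0]
    - [60,0,0,0,0,0,-0.17]
    - [60,0,0,0,0,0,-0.17]
    - [60,0,0,0,0,0,-0.17]
    - [60,0,0,0,0,0,-0.17]
    - [60,0,0,0,0,0,-0.17]

```text
time_s: 35.35
position: [0.5053, -0.255, 0.1715]
orientation: [[0.699, 0.715, 0.001], [0.715, -0.699, 0.0], [0.0, 0.0, -1.0]]
force: [-0.4, -0.1, -0.0]
width: 0.0601
gripper_force: 0.0
```

Emit:
jog_arm:
  steps:
    - [60,0,0,0,0,0,-0.17]
    - [60,0,0,0,0,0,-0.17]
    - [56,0,0,0,0,0,0]

```text
time_s: 35.72
position: [0.5052, -0.2552, 0.1716]
orientation: [[0.428, 0.904, 0.001], [0.904, -0.428, 0.0], [0.001, 0.001, -1.0]]
force: [0.0, -0.4, 0.7]
width: 0.0559
gripper_force: 0.0
```

```bash
python3 tab.py; python3 - <<'E'
from h import *
np.set_printoptions(precision=4,suppress=True)
go(.506,-.255,.0755,155.3)
E
```

```text
top knob [0. 0.] [0. 0.] disc 563.2 -329.3 [348.7 348.9]
 fence n 69 dir -81.3 mid [ 552.  -181.6] [ 0.5522 -0.1814  0.0663]
  seg 187 [ 510.6 -432. ] [33.6 54.8] 64.4 col [101.  77.  62.] knob r 668.8 ang -40.23
  seg 187 [ 510.6 -432. ] [33.6 54.8] 64.4 col [101.  77.  62.] disc r 115.4 ang -117.13
  seg 180 [ 453.4 -364.9] [31.7 55. ] 19.8 col [101.  78.  64.] knob r 582.0 ang -38.83
  seg 180 [ 453.4 -364.9] [31.7 55. ] 19.8 col [101.  78.  64.] disc r 115.4 ang -162.06
side knob [ 560.6 -324.6] [39.4 43.2] disc 559.9 -325.5 [347.1 359.9]
 fence n 60 dir 53.0 mid [ 532.9 -207.7] [ 0.5348 -0.209   0.0662]
  seg 67 [ 452.  -365.6] [32.4 57.6] 16.1 col [147. 112.  95.] knob r 116.1 ang -159.35
  seg 67 [ 452.  -365.6] [32.4 57.6] 16.1 col [147. 112.  95.] disc r 115.2 ang -159.63
  seg 63 [ 494.9 -253.4] [56.8 32.6] 43.8 col [235. 200. 149.] knob r 96.9 ang 132.65
  seg 63 [ 494.9 -253.4] [56.8 32.6] 43.8 col [235. 200. 149.] disc r 97.1 ang 132.02
t 35.83 pos [ 0.5052 -0.2551  0.1714] yawY -25.48 tilt 0.02 j [  6.  31.  23. 118. -21.  34.  17.] w 0.0562 gf 0.0
shift [ 0.4  0.6 95.9] world-yaw change 0.8 deg -> tool z turn -0.014
```

Emit:
jog_arm:
  steps:
    - [56,0,1,30,0,0,0]
    - [56,0,0,40,0,0,0]
    - [56,0,0,22,0,0,0]
    - [56,0,0,3,0,0,0]
    - [56,0,0,0,0,0,0]
  newtons: 40

```text
time_s: 36.45
position: [0.5064, -0.2555, 0.0767]
orientation: [[0.428, 0.904, 0.0], [0.904, -0.428, -0.0], [-0.0, 0.0, -1.0]]
force: [0.7, 0.3, 0.5]
width: 0.0562
gripper_force: 0.0
```

Emit:
jog_arm:
  steps:
    - [45,0,0,0,0,0,0]
    - [25,0,0,0,0,0,0]
    - [25,0,0,0,0,0,0]
    - [25,0,0,0,0,0,0]
    - [25,0,0,-25,0,0,0]
    - [25,0,0,0,0,0,0]

```text
time_s: 37.2
position: [0.5071, -0.2557, 0.103]
orientation: [[0.427, 0.904, 0.003], [0.904, -0.427, -0.001], [0.0, 0.003, -1.0]]
force: [0.1, -0.1, -0.7]
width: 0.031
gripper_force: 39.7
```

```bash
cat > held.py <<'E'
from h import *
np.set_printoptions(precision=4,suppress=True)
def held(c):
    s=bot.state();p=np.array(s['position']);R=np.array(s['orientation']); w=cloud(c); q=(w-p)@R
    H,S,v=cv2.split(cv2.cvtColor(c['img'],cv2.COLOR_RGB2HSV))
    m=(abs(q[...,0])<.05)&(abs(q[...,1])<.03)&(q[...,2]>-.02)&(q[...,2]<.045)&(H>6)&(H<26)&(S>60)
    print(m.sum(),np.percentile(q[m],[2,50,98],axis=0) if m.sum()>5 else '')
E
python3 - <<'E'
from held import *
a=np.radians(154.2); go(.5638+.115*np.cos(a),-.3291+.115*np.sin(a),.0765,154.2)
c=cam('side'); held(c); cv2.imwrite('pics/c10.png',cv2.resize(c['img'][140:220,220:330],None,fx=6,fy=6,interpolation=2)[...,::-1])
E
```

```text
t 37.2 pos [ 0.5071 -0.2557  0.103 ] yawY -25.27 tilt 0.19 j [  9.  37.  18. 120. -25.  26.  21.] w 0.031 gf 39.71479117870331
shift [-41.1 -32.5  26.4] world-yaw change -0.5 deg -> tool z turn 0.009
112 [[-0.0152 -0.0194 -0.0057]
 [ 0.0164 -0.0017  0.001 ]
 [ 0.0274  0.019   0.0266]]
```

View pics/c10.png

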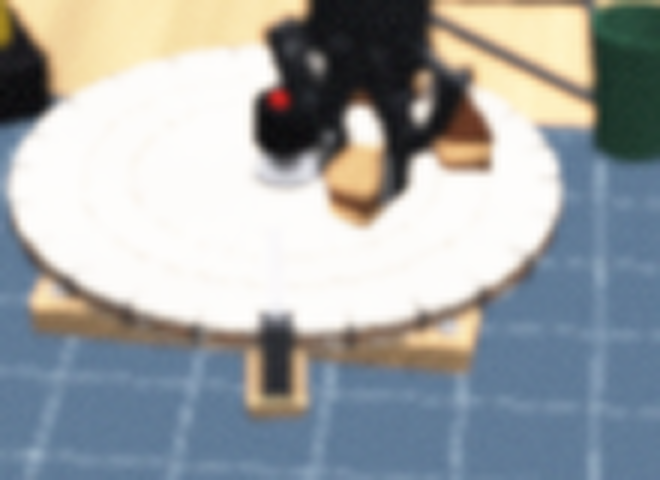

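Emit:
jog_arm:
  steps:
    - [25,-20,-16,0,0,0,0.009]
    - [25,-21,-16.5,0,0,0,0]
    - [25,0,0,0,0,0,0]
    - [25,0,0,15,0,0,0]
    - [25,0,0,8,0,0,0]
    - [25,0,0,0,0,0,0]

```text
time_s: 38.0
position: [0.4596, -0.2777, 0.0771]
orientation: [[0.434, 0.901, -0.001], [0.901, -0.434, 0.001], [0.0, -0.001, -1.0]]
force: [-0.2, -0.2, -0.8]
width: 0.0312
gripper_force: 39.5
```

```bash
python3 - <<'E'
from held import *
a=np.radians(154.2); go(.5638+.115*np.cos(a),-.3291+.115*np.sin(a),.0768,154.2)
E
```

```text
t 38.0 pos [ 0.4596 -0.2777  0.0771] yawY -25.72 tilt 0.06 j [ 15.  38.  14. 124. -26.  20.  26.] w 0.0312 gf 39.53226149082184
shift [-0.9  1.1  0.3] world-yaw change -0.1 deg -> tool z turn 0.001
```

Emit:
jog_arm:
  steps:
    - [25,-1,1,0.3,0,0,0]
    - [25,0,0,0,0,0,0]
    - [34,0,0,0,0,0,0]
    - [50,0,0,0,0,0,0]
    - [50,0,0,0,0,0,0]
    - [50,0,0,-20,0,0,0]
    - [56,0,0,-50,0,0,0]
    - [56,0,0,-25,0,0,0]

```text
time_s: 39.0
position: [0.46, -0.28, 0.175]
orientation: [[0.435, 0.9, 0.002], [0.9, -0.435, -0.001], [-0.0, 0.002, -1.0]]
force: [0.1, 0.2, -0.5]
width: 0.0557
gripper_force: 0.0
```

Emit:
jog_arm:
  steps:
    - [56,40,-30,0,0,0,0]
    - [56,45,-30,0,0,0,0]
    - [56,45,-30,0,0,0,0]
    - [56,45,-30,0,0,0,0]
    - [56,45,-30,0,0,0,0]
    - [56,45,-30,0,0,0,0]
    - [56,45,-30,0,0,0,0]
    - [56,45,-30,0,0,0,0]

```text
time_s: 40.0
position: [0.3977, 0.1462, 0.1732]
orientation: [[0.435, 0.9, 0.001], [0.9, -0.435, 0.0], [0.001, 0.0, -1.0]]
force: [0.6, 0.8, -0.4]
width: 0.0558
gripper_force: 0.0
```

```bash
python3 - <<'E'
from fit import *
from tab import table
for n in('top','side'):
    c=cam(n); table(c,n)
    if n=='top': fit(c,.4600,-.2790,154)
    segs(c)
go(.478,.3035,.17,86.7)
E
```

```text
top knob [ 561.7 -328.5] [41.2 41.8] disc 562.9 -329.4 [348.4 349.7]
 fence n 96 dir -82.6 mid [ 553.5 -193.8] [ 0.5537 -0.1936  0.0659]
  seg 189 [ 511.5 -432.3] [32.6 54. ] 64.2 col [103.  78.  63.] knob r 115.4 ang -115.83
  seg 189 [ 511.5 -432.3] [32.6 54. ] 64.2 col [103.  78.  63.] disc r 115.0 ang -116.53
  seg 183 [ 458.9 -279.3] [53.5 33.2] 62.9 col [188. 158. 120.] knob r 113.9 ang 154.44
  seg 183 [ 458.9 -279.3] [53.5 33.2] 62.9 col [188. 158. 120.] disc r 115.4 ang 154.27
  seg 180 [ 453.9 -366.3] [31.6 52.9] 19.8 col [104.  80.  66.] knob r 114.3 ang -160.68
  seg 180 [ 453.9 -366.3] [31.6 52.9] 19.8 col [104.  80.  66.] disc r 115.1 ang -161.3
fit [ 0.459  -0.2775] 155.1 cost 415.6875 area 2608.0
side knob [ 560.9 -328.3] [41.8 48.4] disc 562.5 -325.1 [339.8 367.6]
 fence n 41 dir -88.3 mid [ 550.9 -191.8] [ 0.5422 -0.1989  0.0662]
  seg 66 [ 506.9 -428.2] [39.4 51.8] 75.0 col [148. 103.  74.] knob r 113.5 ang -118.38
  seg 66 [ 506.9 -428.2] [39.4 51.8] 75.0 col [148. 103.  74.] disc r 117.1 ang -118.33
  seg 62 [ 457.5 -276.2] [47.3 36.9] 64.8 col [227. 191. 138.] knob r 115.7 ang 153.25
  seg 62 [ 457.5 -276.2] [47.3 36.9] 64.8 col [227. 191. 138.] disc r 115.8 ang 155.03
203 [476.4 304.7] [34.8 52.7] 87.8 z 0.0396
t 40.1 pos [0.3971 0.1502 0.1728] yawY -25.24 tilt 0.08 j [-48.  24.  27. 135. -27.  25. -24.] w 0.0562 gf 0.0
shift [173.2   7.8   2.9] world-yaw change -68.1 deg -> tool z turn 1.188
```

The segment is back on its place, matching the glued one's earlier reading to about 1 mm. Next is the second segment.

Emit:
jog_arm:
  steps:
    - [56,43,2,0,0,0,0]
    - [56,43,2,0,0,0,0]
    - [56,43,2,0,0,0,0]
    - [56,43,2,0,0,0,0]
    - [56,0,0,0,0,0,0.17]
    - [56,0,0,0,0,0,0.17]
    - [56,0,0,0,0,0,0.17]
    - [56,0,0,0,0,0,0.17]

```text
time_s: 41.1
position: [0.4803, 0.2951, 0.1731]
orientation: [[0.907, 0.421, 0.0], [0.421, -0.907, 0.0], [0.0, 0.0, -1.0]]
force: [0.0, 0.4, -0.1]
width: 0.0559
gripper_force: 0.0
```

Emit:
jog_arm:
  steps:
    - [56,0,0,0,0,0,0.17]
    - [56,0,0,0,0,0,0.17]
    - [56,0,0,0,0,0,0.168]
    - [56,0,0,0,0,0,0]
    - [56,0,0,0,0,0,0]

```text
time_s: 41.72
position: [0.4801, 0.2955, 0.173]
orientation: [[0.998, -0.064, -0.0], [-0.064, -0.998, -0.0], [-0.0, 0.0, -1.0]]
force: [-0.2, 0.5, -0.2]
width: 0.0559
gripper_force: 0.0
```

```bash
python3 - <<'E'
from h import *
np.set_printoptions(precision=4,suppress=True)
go(.478,.3035,.037,86.9); segs(cam('side'))
E
```

```text
t 41.73 pos [0.4801 0.2955 0.173 ] yawY -93.66 tilt 0.01 j [-69.  39.  50. 119. -44.  43. -84.] w 0.0559 gf 0.0
shift [ -2.6  -7.9 136. ] world-yaw change 0.6 deg -> tool z turn -0.01
200 [476.4 303.5] [34.4 52.8] 88.0 z 0.0395
```

Emit:
jog_arm:
  steps:
    - [56,-2.5,-8,30,0,0,-0.01]
    - [56,0,0,50,0,0,0]
    - [56,0,0,40,0,0,0]
    - [56,0,0,14,0,0,0]
    - [56,0,0,0,0,0,0]

```text
time_s: 42.4
position: [0.478, 0.3034, 0.0384]
orientation: [[0.998, -0.056, -0.001], [-0.056, -0.998, -0.0], [-0.001, 0.0, -1.0]]
force: [-0.4, -0.3, 0.2]
width: 0.0557
gripper_force: 0.0
```

Emit:
jog_arm:
  steps:
    - [40,0,0,1,0,0,0]
    - [25,0,0,0,0,0,0]
    - [25,0,0,0,0,0,0]
    - [25,0,0,0,0,0,0]
    - [25,0,0,-20,0,0,0]
    - [25,0,0,-45,0,0,0]
    - [25,0,0,-50,0,0,0]
    - [25,0,0,0,0,0,0]

```text
time_s: 43.4
position: [0.4794, 0.3048, 0.1563]
orientation: [[0.998, -0.056, 0.004], [-0.056, -0.998, 0.003], [0.004, -0.004, -1.0]]
force: [-0.3, 0.6, -0.5]
width: 0.0309
gripper_force: 39.8
```

```bash
python3 - <<'E'
from held import *
a=np.radians(109.3); go(.5638+.115*np.cos(a),-.3291+.115*np.sin(a),.16,109.3)
held(cam('side')); print(bot.state()['force'])
E
```

```text
t 43.4 pos [0.4794 0.3048 0.1563] yawY -93.23 tilt 0.32 j [-68.  39.  46. 119. -45.  40. -85.] w 0.0309 gf 39.76301193237305
shift [ 76.  521.9  -5.2] world-yaw change 22.5 deg -> tool z turn -0.393
185 [[-0.0288 -0.0193 -0.005 ]
 [-0.0144 -0.0154  0.0045]
 [ 0.0256  0.0135  0.0266]]
[-0.3512  1.1441 -0.0477]
```

Emit:
jog_arm:
  steps:
    - [25,5,35,0,0,0,0]
    - [25,8,52,0,0,0,0]
    - [25,8,52,0,0,0,0]
    - [25,8,52,0,0,0,0]
    - [25,8,52,0,0,0,0]
    - [25,8,52,0,0,0,0]
    - [25,8,52,0,0,0,0]
    - [25,8,52,0,0,0,0]

```text
time_s: 44.45
position: [0.5157, -0.0991, 0.152]
orientation: [[0.998, -0.057, -0.002], [-0.057, -0.998, 0.0], [-0.002, -0.0, -1.0]]
force: [1.3, -0.1, -0.1]
width: 0.0311
gripper_force: 39.8
```

Emit:
jog_arm:
  steps:
    - [25,8,52,0,0,0,0]
    - [25,7,45,0,0,0,0]
    - [25,0,0,0,0,0,-0.13]
    - [25,0,0,0,0,0,-0.13]
    - [25,0,0,0,0,0,-0.13]
    - [25,0,0,0,0,0,0]
    - [25,0,0,0,0,0,0]

```text
time_s: 45.32
position: [0.5253, -0.1953, 0.1524]
orientation: [[0.946, 0.324, -0.001], [0.324, -0.946, 0.0], [-0.001, -0.001, -1.0]]
force: [-0.8, -0.1, 0.6]
width: 0.0314
gripper_force: 39.9
```

```bash
python3 - <<'E'
from held import *
a=np.radians(109.3); go(.5638+.115*np.cos(a),-.3291+.115*np.sin(a),.0765,109.3)
held(cam('side'))
E
```

```text
t 45.33 pos [ 0.5253 -0.1953  0.1524] yawY -71.08 tilt 0.05 j [ -7.  35.  33. 120. -33.  34. -22.] w 0.0314 gf 39.855337142944336
shift [-7.7 24.1 75.9] world-yaw change 0.4 deg -> tool z turn -0.007
95 [[-0.0265 -0.0241 -0.0039]
 [ 0.0093 -0.0159  0.0052]
 [ 0.0235  0.0157  0.0268]]
```

Emit:
jog_arm:
  steps:
    - [25,-8.5,24,10,0,0,-0.007]
    - [25,0,0,25,0,0,0]
    - [25,0,0,25,0,0,0]
    - [25,0,0,10,0,0,0]
    - [25,0,0,2,0,0,0]
    - [25,0,0,0,0,0,0]

```text
time_s: 46.12
position: [0.5257, -0.2212, 0.0815]
orientation: [[0.943, 0.333, 0.001], [0.333, -0.943, -0.0], [0.0, 0.0, -1.0]]
force: [0.2, -0.0, 0.5]
width: 0.0311
gripper_force: 39.9
```

```bash
python3 - <<'E'
from held import *
a=np.radians(109.3); go(.5638+.115*np.cos(a),-.3291+.115*np.sin(a),.0768,109.3); print(bot.state()['force'])
E
```

```text
t 46.12 pos [ 0.5257 -0.2212  0.0815] yawY -70.55 tilt 0.04 j [  0.  41.  26. 121. -39.  27. -15.] w 0.0311 gf 39.87925887107849
shift [ 0.3 -0.5  4.7] world-yaw change -0.2 deg -> tool z turn 0.003
[ 0.2022 -0.0159  0.4607]
```

Emit:
jog_arm:
  steps:
    - [25,0,0,4,0,0,0]
    - [25,0,0,1.5,0,0,0]
    - [25,0,0,0,0,0,0]
    - [34,0,0,0,0,0,0]
    - [50,0,0,0,0,0,0]
    - [50,0,0,0,0,0,0]
    - [50,0,0,-20,0,0,0]
    - [50,0,0,-50,0,0,0]

```text
time_s: 47.12
position: [0.5244, -0.2206, 0.1445]
orientation: [[0.943, 0.333, -0.004], [0.333, -0.943, 0.001], [-0.004, -0.002, -1.0]]
force: [1.3, -0.0, -0.2]
width: 0.0501
gripper_force: 0.0
```

Emit:
jog_arm:
  steps:
    - [60,0,0,-20,0,0,0]
    - [60,0,50,0,0,0,0]
    - [60,0,60,0,0,0,0]
    - [60,0,0,0,0,0,0]
    - [60,0,0,0,0,0,0]

```text
time_s: 47.75
position: [0.5616, -0.3244, 0.1649]
orientation: [[0.943, 0.333, -0.001], [0.333, -0.943, 0.001], [-0.001, -0.001, -1.0]]
force: [0.5, 1.2, 0.0]
width: 0.06
gripper_force: 0.0
```

```bash
python3 tab.py; python3 - <<'E'
from h import *
np.set_printoptions(precision=4,suppress=True)
go(.5638,-.3291,.0925)
E
```

```text
top knob [0. 0.] [0. 0.] disc 562.7 -329.0 [348.2 349.8]
  seg 188 [ 511.3 -432. ] [32.9 54.3] 64.3 col [99. 75. 60.] knob r 669.3 ang -40.19
  seg 188 [ 511.3 -432. ] [32.9 54.3] 64.3 col [99. 75. 60.] disc r 115.1 ang -116.52
  seg 182 [ 458.6 -279.4] [53.6 31.9] 63.5 col [180. 151. 114.] knob r 537.0 ang -31.35
  seg 182 [ 458.6 -279.4] [53.6 31.9] 63.5 col [180. 151. 114.] disc r 115.3 ang 154.56
  seg 177 [ 453.5 -365.3] [31.6 54. ] 19.8 col [99. 76. 63.] knob r 582.3 ang -38.85
  seg 177 [ 453.5 -365.3] [31.6 54. ] 19.8 col [99. 76. 63.] disc r 115.1 ang -161.58
side knob [ 560.9 -329.4] [40.8 47.7] disc 560.3 -326.7 [348.3 359. ]
 fence n 72 dir 23.6 mid [ 525.8 -202.9] [ 0.5348 -0.1999  0.0659]
  seg 65 [ 507.8 -430.4] [39.5 52.4] 62.3 col [146. 103.  74.] knob r 114.1 ang -117.73
  seg 65 [ 507.8 -430.4] [39.5 52.4] 62.3 col [146. 103.  74.] disc r 116.2 ang -116.84
  seg 67 [ 450.7 -364.3] [32.6 56.9] 16.7 col [148. 113.  96.] knob r 115.6 ang -162.42
  seg 67 [ 450.7 -364.3] [32.6 56.9] 16.7 col [148. 113.  96.] disc r 115.9 ang -161.03
  seg 76 [ 455.3 -280.9] [55.3 35.8] 56.4 col [230. 191. 138.] knob r 116.2 ang 155.34
  seg 76 [ 455.3 -280.9] [55.3 35.8] 56.4 col [230. 191. 138.] disc r 114.5 ang 156.46
  seg 84 [ 521.5 -219.6] [53.4 37.8] 19.1 col [234. 203. 158.] knob r 116.7 ang 109.73
  seg 84 [ 521.5 -219.6] [53.4 37.8] 19.1 col [234. 203. 158.] disc r 113.9 ang 109.92
t 47.85 pos [ 0.5618 -0.3234  0.1651] yawY -70.48 tilt 0.09 j [  4.  39.  34. 108. -31.  43. -15.] w 0.0599 gf 0.0
shift [ 0.   6.2 72.6] world-yaw change 0 deg -> tool z turn -0.0
```

The second segment sits at the fence. I turn the knob again.

Emit:
jog_arm:
  steps:
    - [60,0,6,10,0,0,0]
    - [60,0,0,30,0,0,0]
    - [60,0,0,25,0,0,0]
    - [60,0,0,8,0,0,0]
    - [60,0,0,0,0,0,0]
  newtons: 60

```text
time_s: 48.48
position: [0.564, -0.3302, 0.0922]
orientation: [[0.943, 0.333, -0.001], [0.333, -0.943, 0.0], [-0.001, -0.0, -1.0]]
force: [0.6, -0.2, -0.2]
width: 0.0601
gripper_force: 0.0
```

Emit:
jog_arm:
  steps:
    - [45,0,0,0,0,0,0]
    - [36,0,0,0,0,0,0]
    - [36,0,0,0,0,0,0]
    - [36,0,0,0,0,0,0]

```text
time_s: 48.98
position: [0.564, -0.3293, 0.0937]
orientation: [[0.943, 0.334, 0.0], [0.334, -0.943, 0.002], [0.001, -0.002, -1.0]]
force: [-2.2, 3.9, 4.4]
width: 0.0405
gripper_force: 60.4
```

Emit:
jog_arm:
  steps:
    - [36,0,0,0,0,0,-0.08]
    - [36,0,0,0,0,0,-0.12]
    - [36,0,0,0,0,0,-0.13]
    - [36,0,0,0,0,0,-0.13]
    - [36,0,0,0,0,0,-0.13]
    - [36,0,0,0,0,0,-0.12]
    - [36,0,0,0,0,0,-0.075]
    - [36,0,0,0,0,0,0]

```text
time_s: 49.98
position: [0.5638, -0.329, 0.0937]
orientation: [[0.43, 0.903, -0.0], [0.903, -0.43, 0.002], [0.002, -0.001, -1.0]]
force: [-2.4, 5.3, 5.9]
width: 0.0405
gripper_force: 60.6
```

Emit:
jog_arm:
  steps:
    - [36,0,0,0,0,0,0]
    - [50,0,0,0,0,0,0]
    - [60,0,0,0,0,0,0]
    - [60,0,0,0,0,0,0]
    - [60,0,0,-30,0,0,0]
    - [60,0,0,-50,0,0,0]
    - [60,0,0,-30,0,0,0]

```text
time_s: 50.85
position: [0.5645, -0.331, 0.2048]
orientation: [[0.432, 0.902, 0.002], [0.902, -0.432, -0.001], [-0.0, 0.002, -1.0]]
force: [-0.1, 0.6, -0.5]
width: 0.0601
gripper_force: 0.0
```

Emit:
jog_arm:
  steps:
    - [60,40,-30,0,0,0,0]
    - [60,45,-30,0,0,0,0]
    - [60,45,-30,0,0,0,0]
    - [60,45,-30,0,0,0,0]
    - [60,45,-30,0,0,0,0]
    - [60,45,-30,0,0,0,0]
    - [60,45,-30,0,0,0,0]
    - [60,45,-30,0,0,0,0]

```text
time_s: 51.85
position: [0.5006, 0.095, 0.2027]
orientation: [[0.432, 0.902, 0.001], [0.902, -0.432, 0.0], [0.0, 0.001, -1.0]]
force: [0.8, 0.1, -0.1]
width: 0.0597
gripper_force: 0.0
```

```bash
python3 tab.py; python3 - <<'E'
from h import *
np.set_printoptions(precision=4,suppress=True)
go(.45,.3,.19)
c=cam('side'); s=cam('top')
cv2.imwrite('pics/c11.png',np.hstack([cv2.resize(s['img'][110:250,220:440],None,fx=1.8,fy=1.8),cv2.resize(c['img'][140:280,220:440],None,fx=1.8,fy=1.8)])[:, :800][...,::-1])
for n,c in(('side',c),('top',s)):
    w=cloud(c);H,S,v=cv2.split(cv2.cvtColor(c['img'],cv2.COLOR_RGB2HSV)); x,y,z=w[...,0],w[...,1],w[...,2]
    m=(x>.38)&(x<.72)&(y>-.1)&(y<.14)&(H>3)&(H<14)&(S>180)&(z<.05)
    print('handle',m.sum(),w[m].mean(0))
E
```

```text
top knob [ 562.1 -328.7] [41.  41.6] disc 562.9 -329.4 [348.7 349.9]
 fence n 91 dir -83.0 mid [ 553.1 -193.9] [ 0.5535 -0.194   0.0661]
  seg 180 [ 599.1 -437.4] [54.1 33.7] 19.2 col [102.  76.  60.] knob r 114.9 ang -71.23
  seg 180 [ 599.1 -437.4] [54.1 33.7] 19.2 col [102.  76.  60.] disc r 114.0 ang -71.48
  seg 185 [ 512.3 -433.2] [33.  53.5] 63.1 col [105.  80.  64.] knob r 115.8 ang -115.47
  seg 185 [ 512.3 -433.2] [33.  53.5] 63.1 col [105.  80.  64.] disc r 115.5 ang -115.96
  seg 180 [ 458.6 -279.6] [54.4 31.3] 64.7 col [190. 159. 120.] knob r 114.6 ang 154.65
  seg 180 [ 458.6 -279.6] [54.4 31.3] 64.7 col [190. 159. 120.] disc r 115.5 ang 154.5
  seg 181 [ 454.  -367.3] [31.8 54.2] 18.2 col [194. 164. 126.] knob r 114.8 ang -160.35
  seg 181 [ 454.  -367.3] [31.8 54.2] 18.2 col [194. 164. 126.] disc r 115.3 ang -160.8
side knob [0. 0.] [0. 0.] disc 560.6 -325.5 [346.3 362.7]
  seg 67 [ 452. -364.] [33.1 54.3] 14.9 col [241. 212. 165.] knob r 580.4 ang -38.85
  seg 67 [ 452. -364.] [33.1 54.3] 14.9 col [241. 212. 165.] disc r 115.3 ang -160.46
  seg 82 [ 457.6 -278.5] [60.9 33.8] 68.0 col [231. 194. 141.] knob r 535.6 ang -31.33
  seg 82 [ 457.6 -278.5] [60.9 33.8] 68.0 col [231. 194. 141.] disc r 113.3 ang 155.49
t 51.95 pos [0.4998 0.0997 0.2022] yawY -25.06 tilt 0.12 j [-35.  25.  24. 124. -18.  34. -23.] w 0.0597 gf 0.0
shift [ 160.4 -129.9   12.6] world-yaw change 0 deg -> tool z turn -0.0
handle 130 [0.5198 0.0336 0.0155]
handle 162 [0.5237 0.0252 0.0222]
```

View pics/c11.png

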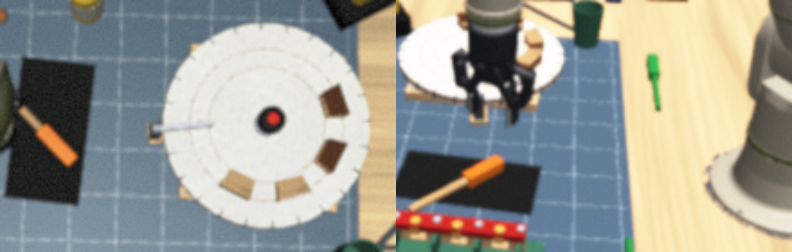

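The picture shows both maple segments on the ring, at (238,184) and (292,188) in the left half. They are within about 1–2 mm of their places, six clicks on. The rod lies on the mat at (55,140). I hand in.

```bash
python3 -c "
from workcell import bot
print(bot.close_job())"
```

```text
the job is handed in; nothing more can be done
None
```

I handed in the job after about 52 s of robot time: both segments present are on the ring at three and six clicks past the fence, within about 2 mm of their places in the last pictures. The table stands six clicks on and the rod lies flat on its mat. The first segment was knocked aside along the way, so I re-laid it before placing the second. The hand-in gave no verdict.

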